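# File the hanging colour plaques in their sample tins

## Robot

A 7-joint arm with a two-finger parallel gripper is mounted at the origin on the work surface. World frame = base frame: x ahead of the robot, y to its left, z up, the work surface at z = 0. Lengths are in mm, angles in rad, forces in N, time in s.
With the tool pointing down it reaches from about 425 to 875 mm from the base axis. Payload 9.9 kg.
Tool frame: the origin (TCP) lies between the finger pads; the fingertips stand bot.nose_length ahead of it and the grasp point (between the pads) lies 8 mm behind it (bot.nose_length is the distance from the TCP to the fingertips, in mm); z points along the fingers, y is the direction in which the jaws open and shut (so a half turn about z gives the same grasp; the last joint's range is limited). The gripper opens to 85 mm and grips with 20 to 120 N. Pads are 22 mm wide; open, the fingers measure 114 mm over their backs; the gripper's body (76 mm by 85 mm) begins 54 mm behind the grasp point. The pads swing forward as they close: fully open they stand 13 mm farther back than shut.
Start: joints at [1.039, 0.576, 0.025, 1.437, -0.015, 1.129, -0.057], TCP at [292.268, -608.447, 211.689] pointing down, gripper open.
Joint ranges: [-2.76, 2.76], [-0.34, 2.15], [-1.52, 1.57], [0.19, 2.46], [-1.09, 4.23], [0.17, 1.99], [-2.82, 2.82]. Speed limits (rad/s): [2.22, 2.22, 3.01, 3.01, 3.14, 3.14, 3.14].

## Interface

Orientations are given as a rotation vector (axis times angle).
In Python, from bench import bot gives the robot as it stands.
- The arm moves only by the shell command python3 -m handwheel 'ROWS' [OPENING] [FORCE]. ROWS is JSON, a list of rows, each a list of 4 numbers: the shift along the tool's x, y, z in mm, then the turn about the tool's z in rad. In form: [[dx, dy, dz, spin], ...]. A call has 1 to 20 rows; each row is the pose to reach, as a shift and turn from the pose commanded when the call began, along the tool's axes at that moment; what a row does not reach only later rows make up. A row lasts 1/8 s, in which the tool goes at most 62.5 mm and 10.7 degrees, less where a joint would pass 70% of its speed; a pose out of reach is approached as far as the arm can. A call with a gripper value outside its range is refused whole. OPENING is the finger opening in mm, from 0 to 85.4, set as the call begins (- or left out, the last holds). The fingers move at their own pace and stop on an object; FORCE is the grip in N (left out, the last holds). Time passes only in rows, so rows that repeat a pose let the fingers close. It gives the time, the measured TCP pose, the force and the opening at its end, in the units of the state.
- bot.state(): the state, without advancing time (a new reading comes with each control period).
- bot.grab_frame(name): name is "scene" or "top" or "wrist"; returns a dict with "color" (480x640x3 uint8, red, green, blue), "depth" (480x640 float32, mm along the optical axis (not along the pixel's ray), 0 where there is no reading), "vfov" (degrees; the focal length in pixels is half the picture's height over the tangent of half this angle, whatever the lens; pixels are square), "cx", "cy" (the principal point, pixels), "world_from_camera" (4x4, takes a point from camera to world coordinates). Camera axes: x right, y down, z forward; pixel columns grow to the right and rows downward; lengths in mm; the calibration is good to about 2 mm. A picture is of the moment at which its call begins.
- bot.finish_job(): hands the job in, once; it reports no verdict.
The state is a dict: "clock": time; "joints": joint angles; "joint_vel": joint speeds; "tau": joint torques, N m; "position": TCP position; "tcp_rot": TCP orientation; "force": force on the tool from outside, world axes, zero at the start; "ft_torque": the same for the moment, N m; "opening": finger opening in mm.
Only numpy, scipy, OpenCV 4.12 (cv2) and the standard library are available. Lean on these libraries where they do the work, as an engineer would, in place of code of your own. Each camera call takes 0.05 s, during which the arm holds its last target.

## Task

First lift the lids off both sample tins and lay them knob up on the black mat. Then lift every colour plaque off its peg on the rack and stand it in a slot of the tin of its own colour, and when all are in, put each lid back on its own tin so that it sits home. Disturb nothing else on the bench.

Things in the scene. Friction and masses are not known exactly. Their poses are not given: they have to be found in the camera images.
- orange_tin: Loose open aluminium tin with orange band, 126 (x) x 88 (y) x 145 high, walls and floor 4, 0.9 kg; lid on it at first. Origin: centre of underside. A grey filler (top at 84) leaves two slots 28 wide in x, centred at x = +27 and -27, 80 long in y, open down to the floor; a plaque stands in a slot on its lower edge, faces towards +x and -x (two also fit in one slot).
- orange_lid: Loose lid of the orange tin: plate 130 (x) x 92 (y) x 6, below it a plug 110 x 72 x 6 (4 play all round in the tin mouth), on top orange block knob 50 (x) x 22 (y) x 32 high. 0.15 kg. Origin: centre of the plug's underside; plate from 6 to 12, knob from 12 to 44 above it. Seated: origin 139 above the tin's underside, x along the tin's x, either way round.
- orange_a: Orange moulded colour plaque; may be absent (None from the start). Upright plate 10 thick (x) x 56 wide (y) x 126 high, 60 g, white patch on one face. Origin: centre of its lower edge. A hole 28 wide, from 58 to 90 above the origin, hangs on a rack peg; grip the solid strip from 90 to 126 across its 10 thickness.
- orange_b: Orange moulded colour plaque; may be absent (None from the start). Upright plate 10 thick (x) x 56 wide (y) x 126 high, 60 g, white patch on one face. Origin: centre of its lower edge. A hole 28 wide, from 58 to 90 above the origin, hangs on a rack peg; grip the solid strip from 90 to 126 across its 10 thickness.
- green_tin: Loose open aluminium tin with green band, 126 (x) x 88 (y) x 145 high, walls and floor 4, 0.9 kg; lid on it at first. Origin: centre of underside. A grey filler (top at 84) leaves two slots 28 wide in x, centred at x = +27 and -27, 80 long in y, open down to the floor; a plaque stands in a slot on its lower edge, faces towards +x and -x (two also fit in one slot).
- green_lid: Loose lid of the green tin: plate 130 (x) x 92 (y) x 6, below it a plug 110 x 72 x 6 (4 play all round in the tin mouth), on top green block knob 50 (x) x 22 (y) x 32 high. 0.15 kg. Origin: centre of the plug's underside; plate from 6 to 12, knob from 12 to 44 above it. Seated: origin 139 above the tin's underside, x along the tin's x, either way round.
- green_a: Green moulded colour plaque; may be absent (None from the start). Upright plate 10 thick (x) x 56 wide (y) x 126 high, 60 g, white patch on one face. Origin: centre of its lower edge. A hole 28 wide, from 58 to 90 above the origin, hangs on a rack peg; grip the solid strip from 90 to 126 across its 10 thickness.
- green_b: Green moulded colour plaque; may be absent (None from the start). Upright plate 10 thick (x) x 56 wide (y) x 126 high, 60 g, white patch on one face. Origin: centre of its lower edge. A hole 28 wide, from 58 to 90 above the origin, hangs on a rack peg; grip the solid strip from 90 to 126 across its 10 thickness.
- rack: Fixed blue rack: bar along its y, 416 long, at height 150, posts at y = +200 and -200. Four steel pegs (8 thick) at y = -135, -45, +45, +135 point to its -x at height 150, 94 long, tips turned up to 166 high. A plaque hangs at about x = -45, its hole's upper edge on the peg (origin 64 high). Origin: centre of its foot under the bar.
- mat: Fixed black rubber mat 165 (x) x 250 (y) x 4 thick between the tins; room for the two lids side by side along its y. Origin: centre of its underside.
- spray_can: Bystander: upright blue and yellow spray can, 54 diameter, 170 high; origin at its base.
- insert: Bystander: steel mould insert 75 x 60 x 58 high; origin centre of its underside.
- housing: Bystander: low black moulded housing 35 (x) x 85 (y) x 28 high, lying in front of or below the rack; origin centre of its underside.
- screwdriver: Bystander: screwdriver lying on the bench at the right, along its x.
- cup: Bystander: yellow plastic cup 76 diameter, 85 high; origin at its base.
- wrench: Bystander: wrench 160 long lying along its x.
Not all that is in view belongs to the job. What is shaped like the orange_lid but blue is not meant.

How it is judged (in metres and radians):
On the way, in this order (a step that is already met when the one before it is completed fails the run):
1. both lids lie knob up and at rest on the mat (x of orange_lid in the frame of mat between -0.09 and 0.09 m and y of orange_lid in the frame of mat between -0.13 and 0.13 m and z of orange_lid in the frame of mat between 0 and 0.012 m and angle between each of orange_lid, green_lid's own z axis and vertical below 0.1 rad and linear speed of each of orange_lid, green_lid below 0.03 m/s and x of green_lid in the frame of mat between -0.09 and 0.09 m and y of green_lid in the frame of mat between -0.13 and 0.13 m and z of green_lid in the frame of mat between 0 and 0.012 m), for 0.2 s.
2. every plaque stands in the tin of its own colour (x of orange_a in the frame of orange_tin between -0.058 and 0.058 m and y of orange_a in the frame of orange_tin between -0.04 and 0.04 m and z of orange_a in the frame of orange_tin between 0 and 0.03 m and angle between each of orange_a, orange_b, green_a, green_b's own z axis and vertical below 0.5 rad and linear speed of each of orange_a, orange_b, green_a, green_b below 0.03 m/s and x of orange_b in the frame of orange_tin between -0.058 and 0.058 m and y of orange_b in the frame of orange_tin between -0.04 and 0.04 m and z of orange_b in the frame of orange_tin between 0 and 0.03 m and x of green_a in the frame of green_tin between -0.058 and 0.058 m and y of green_a in the frame of green_tin between -0.04 and 0.04 m and z of green_a in the frame of green_tin between 0 and 0.03 m and x of green_b in the frame of green_tin between -0.058 and 0.058 m and y of green_b in the frame of green_tin between -0.04 and 0.04 m and z of green_b in the frame of green_tin between 0 and 0.03 m), for 0.2 s.
At the end, for the whole second after the job is handed in: Every plaque present stands in the tin of its own colour (lower edge under 30 mm above the tin's underside, leaning under 0.5 rad); both tins upright on the bench; each lid seated on its own tin within 8 mm of centre, turned under 0.12 rad, level within 0.06 rad; all at rest (all of step 2 and x of orange_lid in the frame of orange_tin between -0.008 and 0.008 m and y of orange_lid in the frame of orange_tin between -0.008 and 0.008 m and z of orange_lid in the frame of orange_tin between 0.135 and 0.1425 m and angle between the x axis of orange_lid and the x axis of orange_tin, either way round below 0.12 rad and angle between each of orange_lid, orange_tin, green_lid, green_tin's own z axis and vertical below 0.06 rad and linear speed of each of orange_lid, green_lid below 0.03 m/s and height (world z) of each of orange_tin, green_tin below 0.008 m and x of green_lid in the frame of green_tin between -0.008 and 0.008 m and y of green_lid in the frame of green_tin between -0.008 and 0.008 m and z of green_lid in the frame of green_tin between 0.135 and 0.1425 m and angle between the x axis of green_lid and the x axis of green_tin, either way round below 0.12 rad); the robot touches nothing.
It fails at once if a bystander (spray can, insert, housing, screwdriver, cup, wrench) is shifted more than 30 mm or knocked over (distance of any of spray_can, insert, housing, screwdriver, cup, wrench from where it was at the start of the episode above 0.03 m or angle between any of spray_can, insert, housing, cup's own z axis and vertical above 0.5 rad).
Of orange_a, orange_b only 1 to 2 are there at a start; the rules pass over those that are not, and their reading is None.
Of green_a, green_b only 1 to 2 are there at a start; the rules pass over those that are not, and their reading is None.
At some moment in a run one of orange_tin, green_tin may be knocked a few centimetres aside while the robot is not near it.
It also fails if it takes over 210 s, if anything falls off the work surface, if the arm or the gripper's body presses on something with over 40 N, if the wrist force passes 120 N, or if a joint passes its speed limit or range.

## Working session

There is one attempt and no reset: what is moved stays moved. The work goes in short steps, Python scripts to look and compute and a shell command to move; the robot and the scene stay as the last step left them, time stands still between calls to the robot, and variables do not carry over. Pictures are saved under pics/ and viewed, and the job is handed in when it is done.

```bash
ls; mkdir -p pics
python3 - <<'E'
from bench import bot
import cv2,numpy as np
print(bot.state(), bot.nose_length)
for n in ["scene","top","wrist"]:
    f=bot.grab_frame(n); cv2.imwrite(f"pics/{n}0.png",f["color"][:,:,::-1]); print(n,f["vfov"],f["cx"],f["cy"],f["world_from_camera"].round(3).tolist(),(f["depth"]>0).mean())
E
```

```text
pics
{'clock': 0.0, 'joints': array([ 1.03915759,  0.57651709,  0.02483624,  1.43791842, -0.0150099 ,
        1.12894936, -0.05651016]), 'joint_vel': array([-0.00205688,  0.00218455,  0.00077983,  0.00029822,  0.00063763,
        0.0007139 ,  0.0019157 ]), 'tau': array([ 4.87882460e-05, -7.65745926e+01,  2.25067802e+00, -2.85960621e+01,
        1.54892507e-02,  1.27773959e-02, -7.86676708e-06]), 'position': array([ 292.09445965, -608.00380159,  210.84889741]), 'tcp_rot': array([-3.06164056e+00, -6.97295244e-01,  6.67658914e-04]), 'force': array([-0.16066693,  0.18129364,  0.78103926]), 'ft_torque': array([-0.01442256, -0.0197853 ,  0.02790192]), 'opening': 85.39379798283727} 11.0
scene 56.883409166379415 317.91437016646745 243.88454398835643 [[-0.36, 0.5, -0.788, 1558.602], [0.932, 0.172, -0.318, 435.708], [-0.023, -0.849, -0.528, 859.446], [0.0, 0.0, 0.0, 1.0]] 0.98994140625
top 45.68833149381713 317.28305395539286 237.8025886801994 [[0.001, -0.997, 0.083, 370.001], [-1.0, 0.0, 0.012, -17.19], [-0.012, -0.083, -0.996, 1531.862], [0.0, 0.0, 0.0, 1.0]] 0.9961946614583334
wrist 58.58563375183429 319.34725328232093 236.58204885453029 [[0.433, -0.855, -0.286, 364.607], [-0.902, -0.41, -0.137, -573.057], [-0.0, 0.318, -0.948, 374.159], [0.0, 0.0, 0.0, 1.0]] 0.9959016927083333
```

View pics/scene0.png

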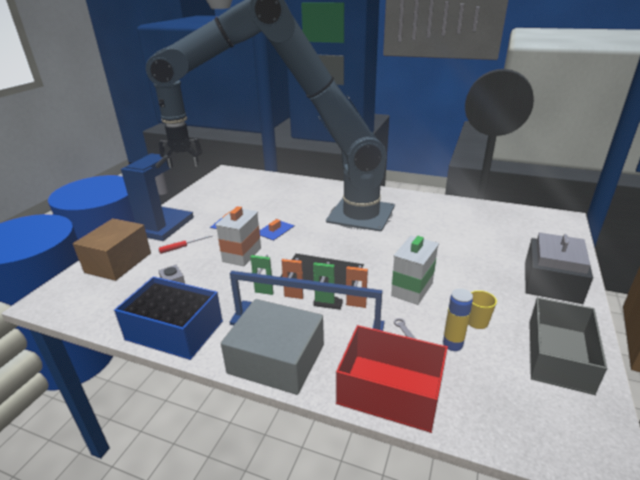

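View pics/top0.png

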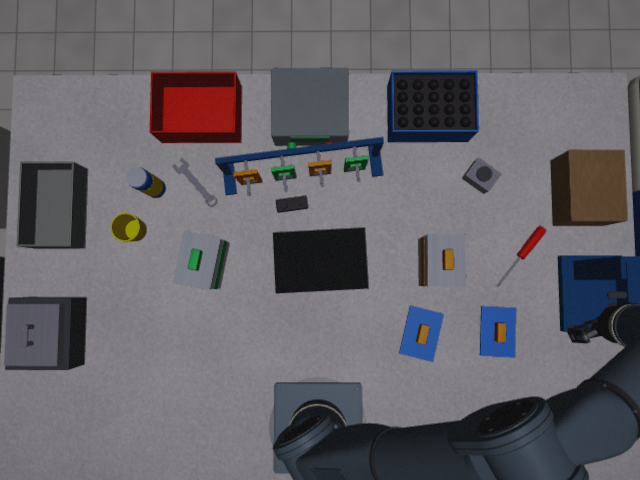

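View pics/wrist0.png

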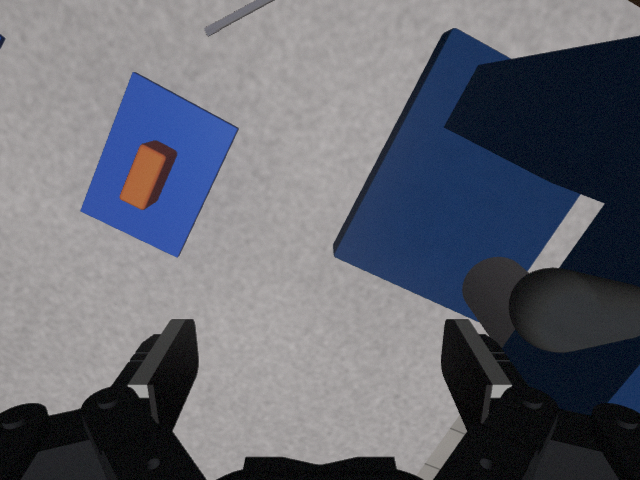

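The scene shows all four plaques (orange, green, orange, green). The green tin is on the left at top-view (195,258) and the orange tin on the right at (447,258). The two blue lids at (423,333) and (500,332) are decoys. Next I'll measure.

```bash
cat > h.py <<'E'
import numpy as np, cv2
from scipy.spatial.transform import Rotation as R
from bench import bot
def grab(n,save=None):
    f=bot.grab_frame(n)
    if save: cv2.imwrite(f"pics/{save}.png",f["color"][:,:,::-1])
    h,w=f["depth"].shape; f["f"]=h/2/np.tan(np.radians(f["vfov"]/2))
    v,u=np.mgrid[:h,:w]
    d=np.dstack([(u-f["cx"])/f["f"],(v-f["cy"])/f["f"],np.ones((h,w))])
    M=f["world_from_camera"]; f["rays"]=d@M[:3,:3].T; f["o"]=M[:3,3]
    f["P"]=f["o"]+f["rays"]*f["depth"][...,None]; f["P"][f["depth"]==0]=np.nan
    f["hsv"]=cv2.cvtColor(f["color"],cv2.COLOR_RGB2HSV)
    return f
def mask(f,c):
    lo,hi={"orange":((5,120,60),(18,255,255)),"green":((45,100,50),(80,255,255)),"blue":((105,120,50),(125,255,255))}[c]
    return cv2.inRange(f["hsv"],lo,hi)>0
def onplane(f,m,z):
    o,r=f["o"],f["rays"][m]; return (o+r*((z-o[2])/r[:,2])[:,None])[:,:2]
def rect(xy):
    """centre, (long,short), angle of long axis in world, wrapped to +-pi/2"""
    b=cv2.boxPoints(cv2.minAreaRect(xy.astype(np.float32)))
    e1,e2=b[1]-b[0],b[2]-b[1]
    if np.linalg.norm(e1)<np.linalg.norm(e2): e1,e2=e2,e1
    a=np.arctan2(e1[1],e1[0]); a=(a+np.pi/2)%np.pi-np.pi/2
    return b.mean(0).round(1),(np.linalg.norm(e1).round(1),np.linalg.norm(e2).round(1)),round(float(a),3)
def comps(m,amin=20):
    n,l,s,c=cv2.connectedComponentsWithStats(m.astype(np.uint8))
    return [(l==i) for i in range(1,n) if s[i,4]>=amin]
def go(x,y,z,yaw):
    """shift in tool axes to world TCP x,y,z with tool y-axis (jaws) at world angle yaw (mod pi)"""
    s=bot.state(); p=s["position"]; T=R.from_rotvec(s["tcp_rot"]).as_matrix()
    d=T.T@(np.array([x,y,z])-p)
    cur=np.arctan2(T[1,1],T[0,1]); dy=(yaw-cur+np.pi/2)%np.pi-np.pi/2
    print("rows: shift",d.round(1).tolist(),"spin",round(-dy,3),"j7",s["joints"][6].round(2),"tilt",np.degrees(np.arccos(-T[2,2])).round(2),"pos",p.round(1),"cur yaw",round(cur,3),"F",s["force"].round(1),"op",round(s["opening"],1),"t",round(s["clock"],2))
E
python3 - <<'E'
from h import *
f=grab("top"); P=f["P"]
for c in ["orange","green"]:
    for m in comps(mask(f,c)):
        z=np.nanmedian(P[m][:,2]); v,u=np.nonzero(m)
        print(c,"px",u.mean().round(),v.mean().round(),m.sum(),"z",z.round(1),np.nanmax(P[m][:,2]).round(), "rect",rect(onplane(f,m&(P[...,2]>z-6),z)))
for nm,(y0,y1) in dict(or_plate=(-420,-200),gr_plate=(200,420)).items():
    m=(P[...,2]>142)&(P[...,2]<158)&(P[...,1]>y0)&(P[...,1]<y1)&(P[...,0]<560)
    m=max(comps(m),key=lambda q:q.sum()); print(nm,rect(onplane(f,m,151)))
g=f["color"].max(2); m=(g<60)&(P[...,2]<20)&(P[...,0]>330)&(abs(P[...,1])<180)
for q in comps(m,300): print("black",rect(onplane(f,q,4)))
m=mask(f,"blue")&(P[...,2]>120)&(P[...,0]>600)&(P[...,0]<760)
for q in comps(m,50): print("bar",rect(onplane(f,q,np.nanmedian(P[q][:,2]))),np.nanmedian(P[q][:,2]))
i=cv2.resize(f["color"][60:230,130:530],(800,340),interpolation=2)
cv2.imwrite("pics/topz.png",i[:,:,::-1])
E
```

```text
orange px 601.0 180.0 1135 z 120.0 129.0 rect (array([ 619.2, -697.7], dtype=float32), (np.float32(173.9), np.float32(135.9)), -0.002)
orange px 620.0 156.0 32 z 121.9 129.0 rect (array([ 690.3, -754.6], dtype=float32), (np.float32(30.4), np.float32(19.8)), -0.002)
orange px 324.0 167.0 22 z 153.3 190.0 rect (array([663.4, -16. ], dtype=float32), (np.float32(17.2), np.float32(7.5)), 1.569)
orange px 312.0 170.0 23 z 126.9 158.0 rect (array([658.9,  10.2], dtype=float32), (np.float32(20.0), np.float32(7.6)), 1.569)
orange px 247.0 172.0 53 z 188.4 198.0 rect (array([640.5, 165.8], dtype=float32), (np.float32(40.7), np.float32(9.7)), 1.569)
orange px 236.0 174.0 22 z 188.7 194.0 rect (array([636.6, 194. ], dtype=float32), (np.float32(10.0), np.float32(8.3)), 0.325)
orange px 254.0 177.0 37 z 126.6 180.0 rect (array([640.8, 158.8], dtype=float32), (np.float32(25.4), np.float32(11.9)), -1.208)
orange px 575.0 185.0 77 z 119.9 125.0 rect (array([ 622.1, -648. ], dtype=float32), (np.float32(40.5), np.float32(34.7)), -0.036)
orange px 583.0 207.0 284 z 120.1 129.0 rect (array([ 568.6, -667.
[... 1402 characters left out ...]
7,  72.4], dtype=float32), (np.float32(15.3), np.float32(7.0)), -1.372)
green px 194.0 259.0 186 z 182.4 190.0 rect (array([432.2, 292.4], dtype=float32), (np.float32(48.3), np.float32(21.7)), -0.193)
or_plate (array([ 433. , -312.7], dtype=float32), (np.float32(128.3), np.float32(92.8)), -0.0)
gr_plate (array([433. , 292.2], dtype=float32), (np.float32(129.7), np.float32(92.7)), -0.193)
black (array([438.3,  -6.4], dtype=float32), (np.float32(247.3), np.float32(162.1)), -1.518)
bar (array([699.5,  44.8], dtype=float32), (np.float32(412.7), np.float32(18.3)), -1.445) 159.76344787251367
bar (array([624.8, 422.8], dtype=float32), (np.float32(50.7), np.float32(30.2)), -0.439) 152.19755894733748
```

View pics/topz.png

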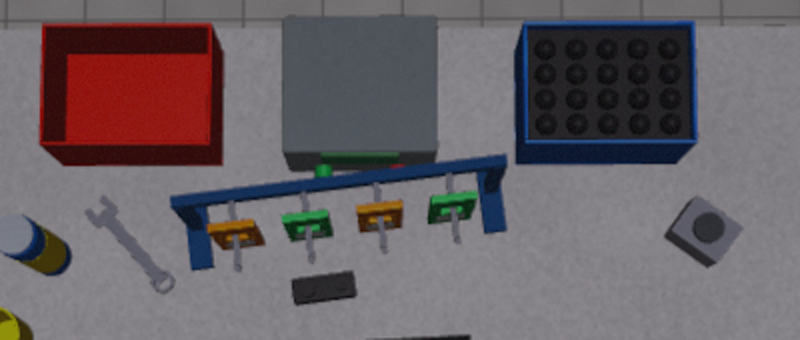

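```bash
python3 -c "
from h import *
go(432.8,-312.3,260,np.pi/2)"
```

```text
rows: shift [254.9, -205.9, -48.6] spin 0.448 j7 -0.06 tilt 0.06 pos [ 292.1 -608.2  211.2] cur yaw -1.123 F [-0.3 -1.  -0.7] op 85.1 t 0.2
```

```bash
python3 -m handwheel '[[0,0,-48,0],[60,-50,-48,0.1],[255,-206,-48,0.448],[255,-206,-48,0.448],[255,-206,-48,0.448],[255,-206,-48,0.448],[255,-206,-48,0.448],[255,-206,-48,0.448],[255,-206,-48,0.448]]' 60 40; python3 -c "
from h import *
go(432.8,-312.3,166,np.pi/2)
f=grab('wrist','w1');P=f['P']
m=mask(f,'orange')
for q in comps(m,200):
    z=np.nanmedian(P[q][:,2]); print(z, rect(onplane(f,q&(P[...,2]>178),183)) if z>150 else '')
q=max(comps((P[...,2]>144)&(P[...,2]<157)),key=lambda q:q.sum());print(rect(onplane(f,q,151)))
"
```

```text
clock: 1.32
position: [431.9, -314.3, 259.7]
tcp_rot: [3.141, -0.004, -0.001]
force: [-0.3, -0.5, -0.2]
opening: 60.1
rows: shift [1.0, -2.0, 93.7] spin -0.003 j7 -1.0 tilt 0.06 pos [ 431.9 -314.3  259.7] cur yaw -1.574 F [-0.3 -0.5 -0.2] op 60.1 t 1.32
86.98474627340718 
183.70987819765926 (array([ 432.3, -313.2], dtype=float32), (np.float32(49.9), np.float32(21.2)), -0.011)
44.43830153088399 
44.664617528189126 
(array([ 431. , -313.3], dtype=float32), (np.float32(129.4), np.float32(92.0)), -0.004)
```

View pics/w1.png

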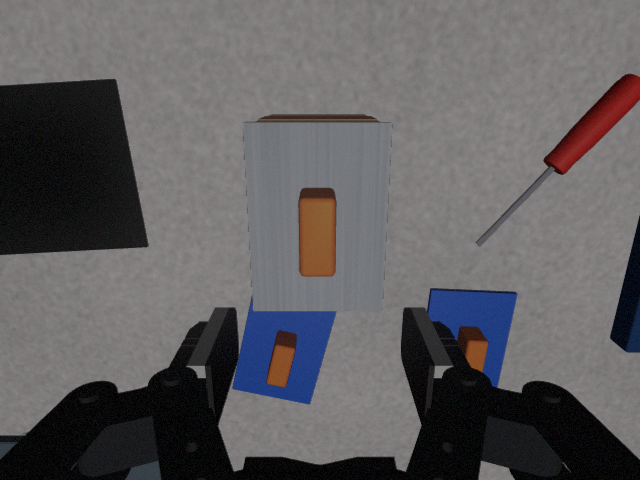

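The wrist view shows the orange lid with its knob at (317,240), centred ahead of the fingers. It agrees with the top view to about 1 mm.

```bash
python3 -m handwheel '[[0,-1,45,0],[0,-1,80,0],[0,-1,94,0],[0,-1,94,0]]' 60 40;  python3 -m handwheel '[[0,0,0,0],[0,0,0,0],[0,0,0,0],[0,0,0,0],[0,0,0,0]]' 10 40; python3 -m handwheel '[[0,0,-20,0],[0,0,-60,0],[0,0,-100,0],[0,0,-100,0]]'; python3 -c "
from h import *
a=-1.518+np.pi;print(a)
# mat frame: y dir angle a, centre
c=np.array([438.3,-6.4]);u=np.array([np.cos(a),np.sin(a)])
print(c+60*u,c-60*u)
p=c-60*u
go(p[0],p[1],120,a)
"
```

```text
clock: 1.88
position: [432.3, -312.1, 165.4]
tcp_rot: [-3.141, 0.003, 0.002]
force: [-0.1, -0.1, -0.4]
opening: 59.8
clock: 2.5
position: [433.0, -311.4, 165.8]
tcp_rot: [3.141, -0.0, 0.0]
force: [0.3, -0.3, -0.4]
opening: 10.3
clock: 3.0
position: [434.3, -312.3, 268.6]
tcp_rot: [3.139, -0.0, 0.008]
force: [-1.0, -0.9, -0.6]
opening: 10.4
1.623592653589793
[435.13369186  53.51639586] [441.46630814 -66.31639586]
rows: shift [6.4, -246.4, 147.9] spin -0.053 j7 -1.0 tilt 0.32 pos [ 434.3 -312.3  268.6] cur yaw -1.571 F [-1.  -0.9 -0.6] op 10.4 t 3.0
```

The fingers closed to the commanded 10 mm, so they didn't grip the 22 mm knob. I'll look.

```bash
python3 -c "
from h import *
f=grab('wrist','w2');P=f['P']
q=max(comps((P[...,2]>144)&(P[...,2]<157)),key=lambda q:q.sum());print(rect(onplane(f,q,151)))
f=grab('scene','s2');cv2.imwrite('pics/s2z.png',cv2.resize(f['color'][100:300,100:400],(600,400))[:,:,::-1]); print(bot.state()['opening'])
"
```

```text
(array([ 431.1, -313.4], dtype=float32), (np.float32(129.4), np.float32(92.0)), -0.003)
9.605875345292986
```

View pics/w2.png

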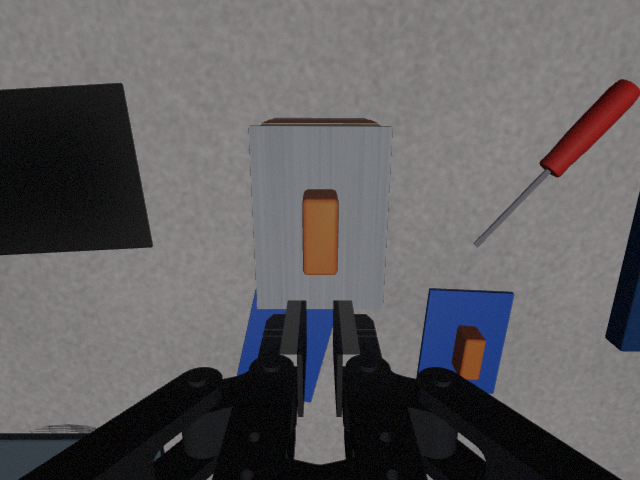

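View pics/s2z.png

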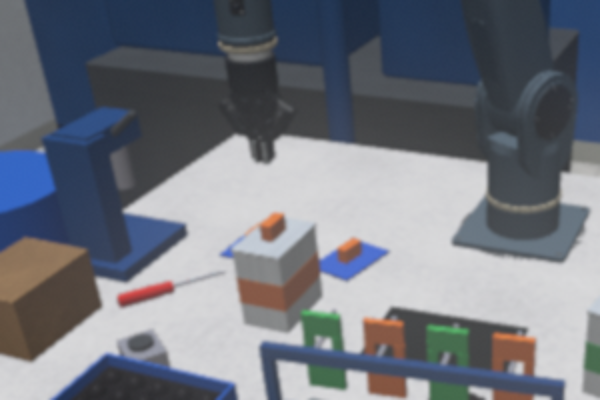

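```bash
python3 -c "
from h import *
f=grab('wrist');P=f['P']
print(bot.state()['position'])
for u in (290,300,340,350):
  for v in range(290,430,10): print(u,v,P[v,u].round(1).tolist(), f['depth'][v,u].round())
print(P[240,320],P[160,320])
f=grab('top'); P=f['P']
cv2.imwrite('pics/t3.png',cv2.resize(f['color'][180:400,340:560],(600,600))[:,:,::-1])
m=(P[...,2]>200)&(P[...,0]>380)&(P[...,0]<500)&(P[...,1]<-260)&(P[...,1]>-360); print(P[m].min(0))
"
```

```text
[ 432.52772296 -310.98864875  264.90123368]
290 290 [380.7, -290.7, 151.9] 305.0
290 300 [442.4, -300.9, 289.1] 155.0
290 310 [442.8, -301.4, 297.3] 147.0
290 320 [442.9, -301.9, 304.4] 140.0
290 330 [442.5, -302.2, 310.0] 135.0
290 340 [442.5, -302.6, 315.7] 130.0
290 350 [443.0, -303.0, 321.8] 124.0
290 360 [443.6, -303.4, 327.7] 118.0
290 370 [443.4, -303.7, 331.9] 114.0
290 380 [443.4, -303.9, 336.1] 110.0
290 390 [443.9, -304.2, 340.6] 106.0
290 400 [443.3, -304.4, 343.5] 103.0
290 410 [441.7, -304.5, 345.1] 102.0
290 420 [439.8, -304.5, 346.3] 102.0
300 290 [380.5, -297.8, 151.5] 305.0
300 300 [442.5, -304.5, 289.2] 155.0
300 310 [442.6, -304.8, 297.0] 147.0
300 320 [442.8, -305.2, 304.2] 141.0
300 330 [443.3, -305.5, 311.3] 134.0
300 340 [443.1, -305.7, 316.8] 128.0
300 350 [442.6, -305.9, 321.3] 124.0
300 360 [441.1, -306.0, 324.0] 122.0
300 370 [437.3, -305.9, 323.4] 124.0
300 380 [433.3, -305.8, 322.7] 126.0
300 390 [430.6, -305.8, 323.7] 126.0
300 400 [427.1, -305.7, 323.8] 127.0
300 410 [422.4, -305.6, 322.6] 130.0
300 420 [132.6, -287.8, 1.2] 526.0
340 290 [380.6, -326.3
[... 433 characters left out ...]
3.0, -317.7, 323.3] 129.0
340 420 [132.1, -337.1, 0.7] 527.0
350 290 [380.9, -333.4, 152.4] 304.0
350 300 [442.5, -322.6, 289.4] 155.0
350 310 [442.7, -322.1, 297.2] 147.0
350 320 [442.7, -321.6, 304.1] 141.0
350 330 [442.8, -321.1, 310.6] 134.0
350 340 [442.9, -320.7, 316.5] 129.0
350 350 [442.2, -320.5, 320.7] 125.0
350 360 [443.9, -319.9, 328.1] 117.0
350 370 [443.6, -319.6, 332.1] 114.0
350 380 [443.6, -319.3, 336.4] 110.0
350 390 [444.2, -319.0, 341.0] 105.0
350 400 [443.0, -318.9, 343.2] 103.0
350 410 [nan, nan, nan] 0.0
350 420 [442.0, -318.5, 348.7] 99.0
[ 429.66223186 -312.00024649  184.99587888] [ 472.77578712 -312.07607371  151.92929776]
[ 380.53841779 -359.95604119  290.46774571]
```

View pics/t3.png

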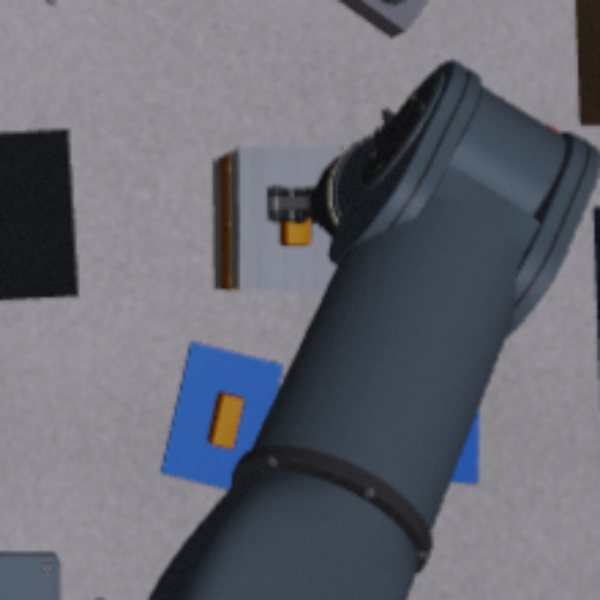

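The wrist depth puts the fingertips at z≈289 with TCP z=265, so they are about 23 mm behind the TCP rather than 11 mm ahead. That explains the miss: the fingers closed above the knob. I'll go lower and check the tips.

```bash
cat >> h.py <<'E'
def tips(save=None):
    f=grab("wrist",save); P=f["P"]; p=bot.state()["position"]
    near=(f["depth"]>0)&(f["depth"]<190)&(f["rays"].shape[1]>0)
    o=[]
    for s in (slice(0,320),slice(320,640)):
        m=np.zeros_like(near); m[:,s]=near[:,s]
        q=P[m]; k=np.argsort(q[:,2])[:60]; o.append(q[k].mean(0).round(1).tolist())
    print("tips",o,"tcp",p.round(1)); return f
E
python3 -m handwheel '[[0,0,40,0],[0,0,85,0],[0,0,100,0],[0,0,100,0]]' 55 40; python3 -c "
from h import *
tips('w3')
go(432,-312.5,134,np.pi/2)"
```

```text
clock: 3.7
position: [432.5, -311.1, 165.0]
tcp_rot: [-3.14, 0.0, 0.003]
force: [-0.5, -0.5, -0.3]
opening: 55.1
tips [[493.0, -285.3, 148.4], [494.9, -341.6, 148.8]] tcp [ 433.2 -311.5  166.1]
rows: shift [-1.2, 1.0, 32.1] spin -0.0 j7 -1.0 tilt 0.01 pos [ 433.2 -311.5  166.1] cur yaw -1.571 F [0.5 0.  0.5] op 55.2 t 3.75
```

View pics/w3.png

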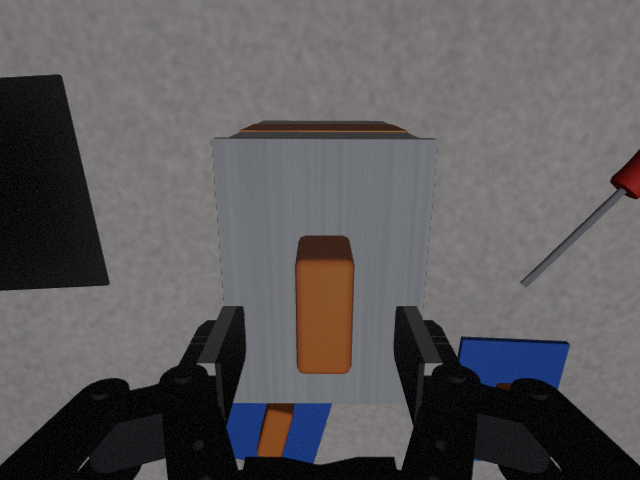

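The fingers straddle the knob at rows 235–373, with the tips still above it. Descend 32 mm more and close.

```bash
python3 -m handwheel '[[0,1,12,0],[0,1,22,0],[0,1,32,0],[0,1,32,0]]' 55 40;  python3 -m handwheel '[[0,0,0,0],[0,0,0,0],[0,0,0,0],[0,0,0,0],[0,0,0,0]]' 10 40; python3 -c "
from h import *
f=grab('wrist','w4');P=f['P']
for v in range(290,380,10): print(v,P[v,270].round(),P[v,280].round(),P[v,365].round())"
```

```text
clock: 4.25
position: [432.5, -312.0, 132.9]
tcp_rot: [-3.141, 0.0, 0.002]
force: [0.0, -0.3, 0.4]
opening: 55.2
clock: 4.88
position: [433.1, -312.7, 134.1]
tcp_rot: [3.141, -0.001, 0.001]
force: [-0.3, -0.5, 5.5]
opening: 21.2
290 [ 444. -294.  151.] [ 444. -298.  151.] [ 444. -330.  152.]
300 [ 440. -294.  152.] [ 440. -298.  152.] [ 440. -330.  153.]
310 [ 443. -296.  165.] [ 442. -299.  165.] [ 443. -329.  165.]
320 [ 443. -297.  173.] [ 443. -300.  173.] [ 443. -328.  173.]
330 [ 443. -297.  179.] [ 443. -300.  179.] [ 443. -327.  179.]
340 [ 443. -298.  184.] [ 443. -301.  184.] [ 443. -327.  185.]
350 [ 443. -299.  190.] [ 443. -301.  189.] [ 443. -326.  189.]
360 [ 444. -299.  196.] [ 441. -302.  192.] [ 441. -326.  193.]
370 [ 444. -300.  201.] [ 437. -301.  192.] [ 439. -326.  194.]
```

View pics/w4.png

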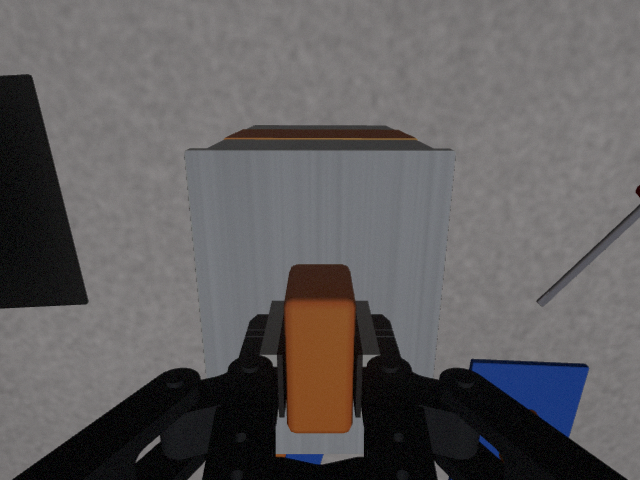

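Gripped: the opening is 21.2 mm on the knob and the tips are at z≈158. Lift.

```bash
python3 -m handwheel '[[0,0,-10,0],[0,0,-50,0],[0,0,-90,0],[0,0,-90,0]]'; python3 -c "
from h import *
go(441.5,-66.3,60,1.624)
grab('wrist','w5')"
```

```text
clock: 5.42
position: [434.1, -313.1, 226.7]
tcp_rot: [3.139, -0.0, 0.007]
force: [0.8, -0.3, -1.7]
opening: 21.6
rows: shift [6.6, -247.2, 166.1] spin -0.053 j7 -1.0 tilt 0.29 pos [ 434.1 -313.1  226.7] cur yaw -1.571 F [ 0.8 -0.3 -1.7] op 21.6 t 5.42
```

View pics/w5.png

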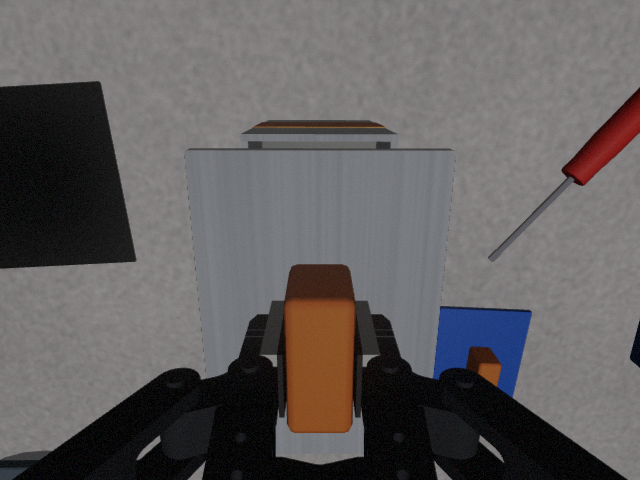

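The lid is lifted and the open tin is visible behind it. Carry it to the mat.

```bash
python3 -m handwheel '[[2,-60,0,0],[4,-125,20,-0.05],[6,-187,60,-0.053],[7,-247,100,-0.053],[7,-247,166,-0.053],[7,-247,166,-0.053],[7,-247,166,-0.053]]'; python3 -c "
from h import *
go(441.5,-66.3,0,1.624)"
```

```text
clock: 6.35
position: [437.9, -64.6, 55.8]
tcp_rot: [-3.14, -0.085, 0.008]
force: [0.6, -0.4, -1.5]
opening: 21.5
rows: shift [3.8, 1.9, 55.8] spin 0.001 j7 -1.49 tilt 0.31 pos [437.9 -64.6  55.8] cur yaw -1.517 F [ 0.6 -0.4 -1.5] op 21.5 t 6.35
```

```bash
python3 -m handwheel '[[2,2,30,0],[3,2,45,0],[3,2,53,0],[3,2,55,0],[3,2,55,0]]'; python3 -m handwheel '[[0,0,0,0],[0,0,0,0],[0,0,0,0]]' 55;  python3 -m handwheel '[[0,0,-40,0],[0,0,-100,0],[0,0,-160,0],[0,0,-220,0],[0,0,-240,0],[0,0,-240,0]]' 55; python3 -c "
from h import *
f=grab('wrist','w6')
go(432.5,292.3,230,np.pi/2-0.193)"
```

```text
clock: 6.98
position: [443.3, -67.4, 3.2]
tcp_rot: [3.14, 0.082, 0.001]
force: [-0.6, 0.3, -0.9]
opening: 21.4
clock: 7.35
position: [443.3, -67.2, 2.9]
tcp_rot: [-3.14, -0.083, -0.001]
force: [-0.2, 0.1, -0.5]
opening: 54.9
clock: 8.1
position: [443.8, -67.2, 244.2]
tcp_rot: [3.14, 0.083, 0.006]
force: [0.2, -0.3, -1.1]
opening: 55.0
rows: shift [8.4, -359.5, 12.8] spin 0.246 j7 -1.48 tilt 0.06 pos [443.  -67.2 242.8] cur yaw -1.518 F [ 0.3 -0.7 -1. ] op 55.4 t 8.15
```

View pics/w6.png

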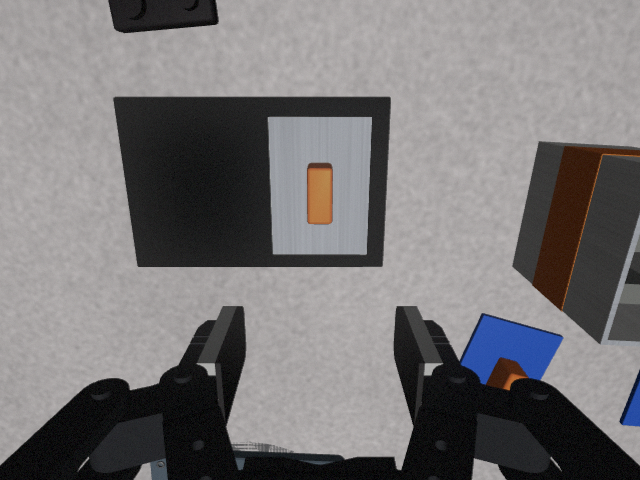

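The orange lid lies flat on the mat, knob up at (320,193). Now the green lid.

```bash
python3 -m handwheel '[[2,-60,0,0.05],[4,-120,0,0.1],[6,-180,0,0.246],[8,-240,0,0.246],[8,-300,0,0.246],[8,-360,13,0.246],[8,-360,13,0.246],[8,-360,13,0.246]]'; python3 -c "
from h import *
f=grab('wrist','w7');P=f['P']
q=max(comps(mask(f,'green')&(P[...,2]>178)),key=lambda q:q.sum());r=rect(onplane(f,q,183));print(r)
q=max(comps((P[...,2]>144)&(P[...,2]<157)),key=lambda q:q.sum());print(rect(onplane(f,q,151)))
go(r[0][0],r[0][1],134,np.pi/2+r[2])"
```

```text
clock: 9.15
position: [431.5, 291.9, 228.1]
tcp_rot: [3.124, -0.302, -0.003]
force: [-0.2, -1.2, 0.6]
opening: 55.0
(array([431.8, 292.8], dtype=float32), (np.float32(49.7), np.float32(21.2)), -0.194)
(array([431.2, 292.8], dtype=float32), (np.float32(129.4), np.float32(92.0)), -0.194)
rows: shift [-0.3, -1.7, 94.6] spin -0.0 j7 -2.52 tilt 0.14 pos [432.  291.3 228.6] cur yaw -1.765 F [-1.  -0.9 -0.1] op 55.1 t 9.2
```

View pics/w7.png

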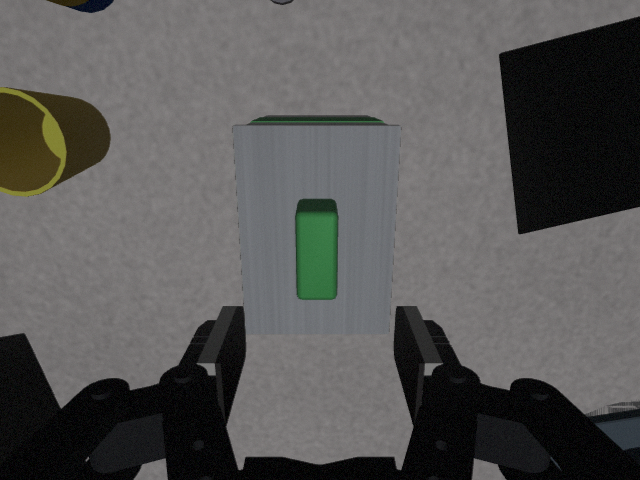

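The green knob is at (317,250), centred between the fingers. Descend, grip and lift.

```bash
python3 -m handwheel '[[0,-1,40,0],[0,-1,70,0],[0,-1,85,0],[0,-1,94,0],[0,-1,94,0]]' 55 40;  python3 -m handwheel '[[0,0,0,0],[0,0,0,0],[0,0,0,0],[0,0,0,0]]' 10 40; python3 -m handwheel '[[0,0,-10,0],[0,0,-50,0],[0,0,-80,0],[0,0,-80,0]]'; python3 -c "
from h import *
f=grab('wrist','w8')
go(435,53.5,60,1.624)"
```

```text
clock: 9.82
position: [432.5, 293.4, 135.8]
tcp_rot: [3.127, -0.304, 0.0]
force: [-0.2, -0.5, 0.5]
opening: 54.9
clock: 10.32
position: [432.7, 293.8, 136.5]
tcp_rot: [-3.126, 0.303, -0.002]
force: [-1.4, -2.0, 6.6]
opening: 21.4
clock: 10.82
position: [433.3, 294.7, 218.2]
tcp_rot: [-3.124, 0.303, -0.005]
force: [-0.4, -0.1, -2.2]
opening: 21.0
rows: shift [48.4, 235.8, 156.3] spin -0.246 j7 -2.52 tilt 0.12 pos [432.5 294.  216.6] cur yaw -1.764 F [-0.3 -0.4 -3. ] op 21.4 t 10.88
```

View pics/w8.png

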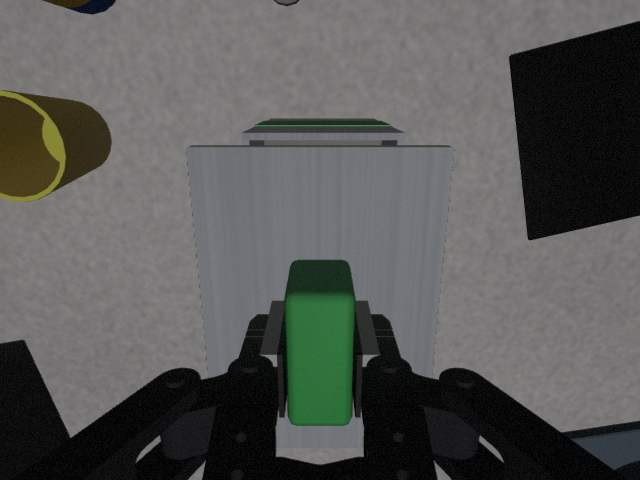

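```bash
python3 -m handwheel '[[12,60,0,0],[24,120,0,-0.1],[38,180,40,-0.246],[48,236,100,-0.246],[48,236,156,-0.246],[48,236,156,-0.246],[48,236,156,-0.246]]'; python3 -c "
from h import *
go(435,53.5,2,1.624)"
```

```text
clock: 11.75
position: [432.3, 52.2, 58.0]
tcp_rot: [3.14, 0.082, -0.007]
force: [0.2, -0.5, -1.5]
opening: 21.3
rows: shift [3.0, -1.2, 56.0] spin -0.001 j7 -1.87 tilt 0.27 pos [432.3  52.2  58. ] cur yaw -1.519 F [ 0.2 -0.5 -1.5] op 21.3 t 11.75
```

```bash
python3 -m handwheel '[[2,-1,30,0],[3,-1,45,0],[3,-1,53,0],[3,-1,55,0],[3,-1,55,0]]'; python3 -m handwheel '[[0,0,0,0],[0,0,0,0],[0,0,0,0]]' 55;  python3 -m handwheel '[[0,0,-40,0],[0,0,-100,0],[0,0,-160,0],[0,0,-220,-0.1],[0,0,-280,-0.25],[0,0,-280,-0.25]]' 30
python3 - <<'E'
import re
s=open('h.py').read()
s=s.replace("def go(x,y,z,yaw):","def go(x,y,z,yaw,exact=False):").replace("    print(\"rows:","    if exact: dy=(yaw-cur+np.pi)%(2*np.pi)-np.pi\n    print(\"rows:")
open('h.py','w').write(s)
E
python3 -c "
from h import *
f=grab('wrist','w9')
f=grab('top');P=f['P']
for nm,(y0,y1) in dict(o=(-420,-200),g=(200,420)).items():
    m=(P[...,2]>135)&(P[...,2]<155)&(P[...,1]>y0)&(P[...,1]<y1)&(P[...,0]<560)
    m=max(comps(m),key=lambda q:q.sum()); print(nm,rect(onplane(f,m,145)))
rx=np.array([np.cos(.126),np.sin(.126)]);ry=np.array([-rx[1],rx[0]])
for k in (135,45,-45,-135): print(k,np.array([699.5,44.8])+ry*k-45*rx)
for c in ['orange','green']:
  for m in comps(mask(f,c)&(P[...,2]>180)&(P[...,2]<200)&(P[...,0]>600),4): print(c,rect(onplane(f,m,190)))
p=np.array([699.5,44.8])-135*ry-45*rx
go(p[0],p[1],250,.126,True)
"
```

```text
clock: 12.38
position: [437.3, 54.2, 5.2]
tcp_rot: [-3.14, -0.083, -0.001]
force: [0.8, -0.1, -1.4]
opening: 21.2
clock: 12.75
position: [437.2, 54.1, 4.9]
tcp_rot: [-3.14, -0.083, -0.001]
force: [-0.9, -0.5, -0.1]
opening: 54.9
clock: 13.5
position: [439.0, 54.5, 289.0]
tcp_rot: [-3.105, -0.476, -0.013]
force: [-0.3, 0.1, -0.2]
opening: 29.8
o (array([ 433.3, -312.1], dtype=float32), (np.float32(124.0), np.float32(90.1)), -0.0)
g (array([433. , 291.8], dtype=float32), (np.float32(125.6), np.float32(90.1)), -0.194)
135 [637.89171041 173.07477793]
45 [649.20172858  83.78825325]
-45 [660.51174675  -5.49827142]
-135 [671.82176492 -94.7847961 ]
orange (array([665.3,  -6.5], dtype=float32), (np.float32(31.1), np.float32(2.4)), 1.569)
orange (array([664.1, -30.4], dtype=float32), (np.float32(9.7), np.float32(2.4)), -0.001)
orange (array([656.8,  20.1], dtype=float32), (np.float32(10.0), np.float32(1.5)), 0.319)
orange (array([655.6,   3. ], dtype=float32), (np.float32(7.2), np.float32(2.4)), 1.569)
orange (array([658. , -16.1], dtype=float32), (np.float32(7.2), np.float32(2.4)), 1.569)
orange (array([638.5, 173.8], dtype=float32), (np.float32(48.6), np.float32(11.3)), -1.454)
green (array([672.3, -95.1], dtype=float32), (np.float32(55.8), np.float32(10.4)), -1.438)
green (array([649.9,  83. ], dtype=float32), (np.float32(53.6), np.float32(10.4)), -1.46)
rows: shift [180.0, 211.8, 35.2] spin -1.395 j7 -1.55 tilt 0.06 pos [436.9  53.9 285. ] cur yaw -1.269 F [-0.9  0.3 -1.2] op 30.3 t 13.6
```

View pics/w9.png

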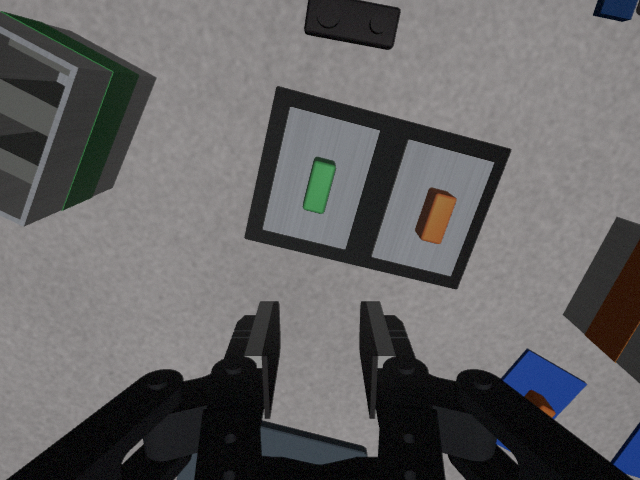

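Both lids lie flat on the mat, green at (320,185) and orange at (437,215). Now the rack, beginning with the green plaque at rack y=-135.

```bash
python3 -m handwheel '[[30,36,0,-0.18],[60,70,0,-0.36],[90,106,0,-0.54],[120,141,0,-0.72],[150,176,0,-0.9],[180,212,0,-1.08],[180,212,20,-1.26],[180,212,35,-1.395],[180,212,35,-1.395],[180,212,35,-1.395]]' 30; python3 -c "
from h import *
f=grab('wrist','w10');P=f['P']
for c in ['orange','green']:
  for m in comps(mask(f,c)&(P[...,2]>180)&(P[...,2]<200)&(P[...,0]>600),40): print(c,rect(onplane(f,m,190)))
m=mask(f,'blue')&(P[...,2]>150)&(P[...,2]<170)
for q in comps(m,200): print('bar',rect(onplane(f,q,160)))
go(671.8,-94.8,139,.126)
"
```

```text
clock: 14.85
position: [671.9, -94.5, 249.3]
tcp_rot: [-2.079, -2.354, 0.001]
force: [0.3, 0.9, 0.5]
opening: 30.1
orange (array([660.7,  -6.7], dtype=float32), (np.float32(55.3), np.float32(9.6)), -1.442)
green (array([672. , -95.9], dtype=float32), (np.float32(55.6), np.float32(9.5)), -1.452)
bar (array([712.2, -55.4], dtype=float32), (np.float32(188.3), np.float32(14.5)), -1.445)
rows: shift [-0.3, -0.4, 110.9] spin -0.001 j7 0.0 tilt 0.01 pos [672.1 -94.5 249.9] cur yaw 0.125 F [ 0.2  0.  -0. ] op 30.0 t 14.9
```

View pics/w10.png

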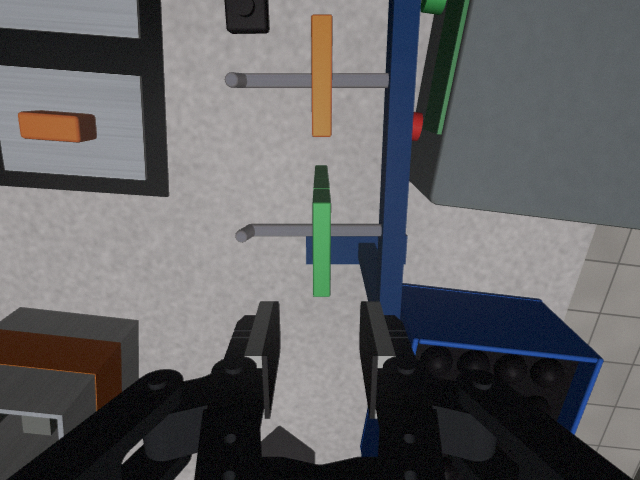

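The green plaque is at (321,240) in the wrist view. Its world position is (672,-96), which agrees with the top view. I'll check knuckle clearance and go down.

```bash
python3 -m handwheel '[[0,-0.5,50,0],[0,-0.5,90,0],[0,-0.5,105,0],[0,-0.5,113,0],[0,-0.5,113,0]]' 30 40; python3 -c "
from h import *
f=grab('wrist','w11');P=f['P']; s=bot.state()
T=R.from_rotvec(s['tcp_rot']).as_matrix()
q=(P-s['position'])@T
m=(f['depth']<150)&(f['depth']>0)
for lo in range(-110,0,10):
  k=m&(q[...,2]>lo)&(q[...,2]<lo+10); 
  if k.sum()>10: print(lo,q[k].min(0).round(),q[k].max(0).round())
print(s['position'],s['force'])
"
```

```text
clock: 15.52
position: [672.2, -94.6, 137.7]
tcp_rot: [2.076, 2.357, 0.001]
force: [0.7, -0.2, 0.4]
opening: 30.2
-110 [  12.  -61. -106.] [  19.   58. -100.]
-100 [   2.  -62. -100.] [ 19.  59. -90.]
-90 [-10. -57. -90.] [ 18.  54. -80.]
-80 [-13. -52. -80.] [ 15.  51. -70.]
-70 [ -8. -48. -70.] [ 15.  45. -60.]
-60 [-30. -30. -60.] [102.  27. -50.]
-50 [-12. -30. -50.] [ 28.  28. -40.]
-40 [-11. -50. -40.] [ 90.  27. -30.]
-30 [  7. -53. -30.] [108.  52. -20.]
-20 [ 37. -47. -20.] [109.  38. -10.]
-10 [ 68.  37. -10.] [111.  38.  -2.]
[672.34244678 -94.63234378 138.05190745] [-0.11840002 -0.00276831 -0.08735379]
```

View pics/w11.png

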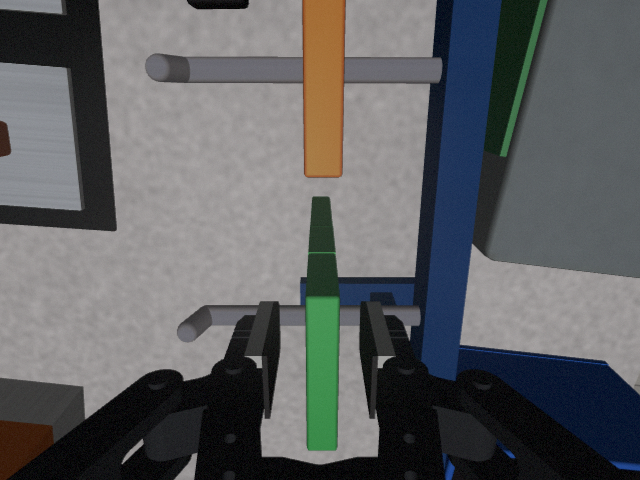

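The fingers straddle the strip and the pegs are clear below them. The knuckles are wide 60 mm above the TCP, so I'll grip 8 mm higher to keep them above the tin walls later.

```bash
python3 -m handwheel '[[0,0,-8,0],[0,0,-8,0],[0,0,-8,0]]' 30 40; python3 -m handwheel '[[0,0,0,0],[0,0,0,0],[0,0,0,0],[0,0,0,0]]' 0 50; python3 -m handwheel '[[0,0,-8,0],[0,0,-17,0],[0,0,-17,0]]'; python3 -c "
from h import *
f=grab('wrist','w12');print(bot.state()['position'])
"
```

```text
clock: 15.95
position: [671.8, -94.8, 145.3]
tcp_rot: [2.076, 2.357, 0.001]
force: [0.4, 0.0, -0.6]
opening: 30.1
clock: 16.45
position: [671.5, -94.7, 144.7]
tcp_rot: [-2.076, -2.358, -0.0]
force: [-0.5, 0.3, 2.4]
opening: 9.0
clock: 16.82
position: [672.2, -94.7, 162.9]
tcp_rot: [2.075, 2.357, 0.002]
force: [-1.3, 0.2, -1.0]
opening: 8.8
[671.85888622 -94.69398066 162.28583701]
```

View pics/w12.png

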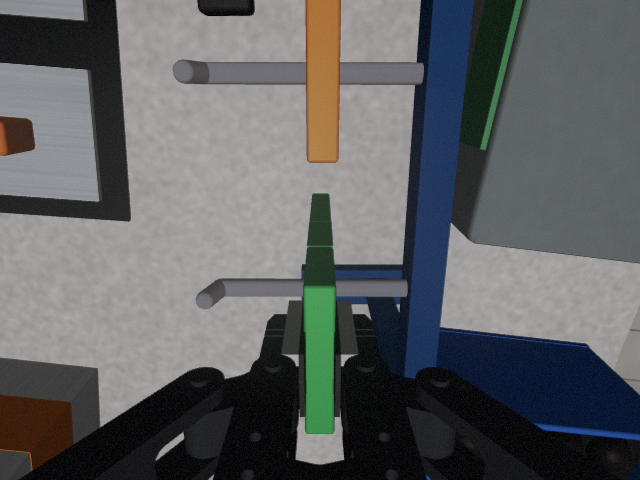

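Held, and lifted 17 mm. Slide it off the peg along rack -x, then up.

```bash
python3 -m handwheel '[[0,-20,0,0],[0,-40,0,0],[0,-60,0,0],[0,-78,0,0],[0,-78,0,0],[0,-78,0,0],[0,-80,-50,0],[0,-80,-100,0],[0,-80,-130,0],[0,-80,-130,0]]'; python3 -c "
from h import *
f=grab('wrist','w13')
go(432,292.5,290,-.194)
"
```

```text
clock: 18.12
position: [594.1, -104.4, 294.2]
tcp_rot: [2.073, 2.355, 0.005]
force: [0.7, 0.8, -0.2]
opening: 9.0
rows: shift [414.3, -109.4, 2.0] spin 0.321 j7 0.04 tilt 0.11 pos [ 593.1 -104.6  292.3] cur yaw 0.127 F [-0.9  0.5 -0.3] op 9.2 t 18.18
```

View pics/w13.png

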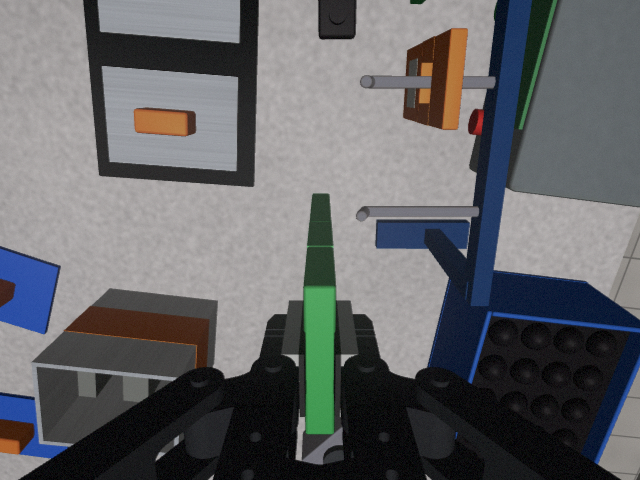

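The plaque is free of the peg. Carry it over to the green tin and locate the tin afresh.

```bash
python3 -m handwheel '[[55,-15,0,0],[110,-30,0,0.1],[165,-44,0,0.2],[220,-58,0,0.321],[275,-73,0,0.321],[325,-90,0,0.321],[350,-109,2,0.321],[350,-109,2,0.321],[350,-109,2,0.321]]'
cat >> h.py <<'E'
def tin(cam="wrist",xr=(330,540),yr=(-430,430),save=None):
    """tin centre and long-axis yaw from its rim (z 145)"""
    f=grab(cam,save); P=f["P"]
    m=(P[...,2]>139)&(P[...,2]<150)&(P[...,0]>xr[0])&(P[...,0]<xr[1])&(P[...,1]>yr[0])&(P[...,1]<yr[1])&(f["depth"]>215)
    q=max(comps(m),key=lambda q:q.sum()); r=rect(onplane(f,q,145)); print(cam,"tin",r,q.sum()); return f,q
E
python3 -c "
from h import *
tin('wrist',yr=(200,400),save='w14'); tin('top',yr=(200,400)); tin('top',yr=(-420,-200))
go(432,292.5,290,-.194)
"
```

```text
clock: 19.3
position: [440.0, 227.8, 288.8]
tcp_rot: [2.427, 1.995, -0.002]
force: [0.0, -1.3, -1.1]
opening: 8.9
wrist tin (array([431.1, 293. ], dtype=float32), (np.float32(126.5), np.float32(87.8)), -0.195) 4490
top tin (array([472.6, 241. ], dtype=float32), (np.float32(32.0), np.float32(9.8)), 0.098) 28
top tin (array([ 433.3, -312.4], dtype=float32), (np.float32(124.0), np.float32(89.4)), 0.001) 333
rows: shift [62.1, -20.9, -0.8] spin -0.002 j7 -0.93 tilt 0.04 pos [440.4 227.5 289.3] cur yaw -0.196 F [-0.   0.1 -0.4] op 9.0 t 19.45
```

View pics/w14.png

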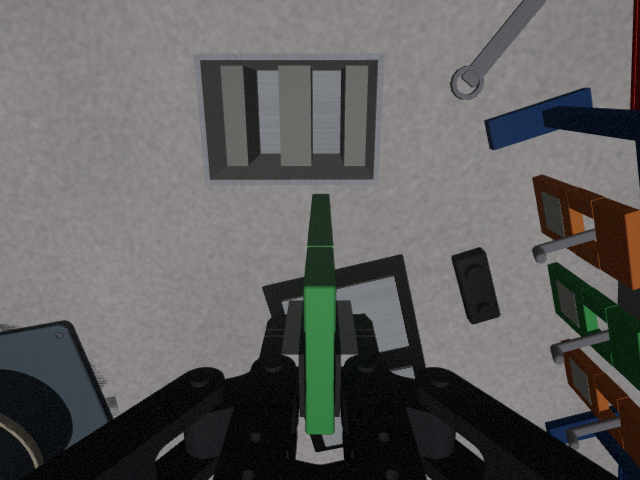

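The wrist view shows the open green tin with its two slots at about (272,110) and (327,110). Its centre is (431,293) and its yaw is -0.195. Insert into the +x slot.

```bash
python3 -c "
from h import *
c=np.array([431.1,293.]);u=np.array([np.cos(.195),-np.sin(.195)]);p=c+25*u
go(p[0],p[1],235,-.195); go(p[0],p[1],89,-.195)
"
```

```text
rows: shift [62.5, 3.1, 54.2] spin -0.001 j7 -0.93 tilt 0.04 pos [440.4 227.5 289.3] cur yaw -0.196 F [-0.   0.1 -0.4] op 9.0 t 19.45
rows: shift [62.6, 3.2, 200.2] spin -0.001 j7 -0.93 tilt 0.04 pos [440.4 227.5 289.3] cur yaw -0.196 F [-0.   0.1 -0.4] op 9.0 t 19.45
```

```bash
python3 -m handwheel '[[40,3,0,0],[62,3,20,0],[62,3,50,0],[62,3,50,0]]'; python3 -m handwheel '[[0,0,0,0],[0,0,40,0],[0,0,80,0],[0,0,110,0],[0,0,110,0]]'; python3 -c "
from h import *
grab('wrist','w15')
c=np.array([431.1,293.]);u=np.array([np.cos(.195),-np.sin(.195)]);p=c+25*u
go(p[0],p[1],89,-.195)"
```

```text
clock: 19.95
position: [454.2, 287.3, 237.8]
tcp_rot: [-2.427, -1.994, 0.007]
force: [0.2, -0.5, -0.4]
opening: 9.1
clock: 20.58
position: [454.5, 288.0, 129.3]
tcp_rot: [2.427, 1.995, -0.003]
force: [-0.5, -0.9, -0.4]
opening: 9.0
rows: shift [-0.5, 0.6, 41.6] spin 0.0 j7 -1.15 tilt 0.02 pos [455.1 288.8 130.6] cur yaw -0.195 F [ 0.8  0.2 -0.2] op 9.0 t 20.62
```

View pics/w15.png

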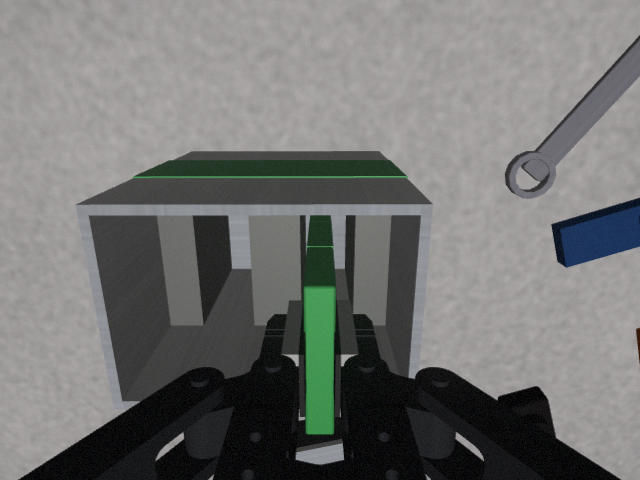

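The plaque is in the slot, with no contact force. Lower it 39 mm more.

```bash
python3 -m handwheel '[[0,0,15,0],[0,0,28,0],[0,0,35,0],[0,0,39,0],[0,0,39,0]]'; python3 -c "
from h import *
print(bot.state()['force'],bot.state()['position'])
f=grab('wrist','w16');P=f['P']
print(P[360,320],P[300,320])
"
```

```text
clock: 21.25
position: [454.6, 288.8, 90.5]
tcp_rot: [-2.426, -1.996, 0.0]
force: [0.4, -0.2, -0.4]
opening: 9.4
[ 0.42835049 -0.204594   -0.41468901] [454.56313741 288.83621843  90.53421161]
[453.77288896 289.80445601 137.30734997] [457.8122392  310.38589951 136.896898  ]
```

View pics/w16.png

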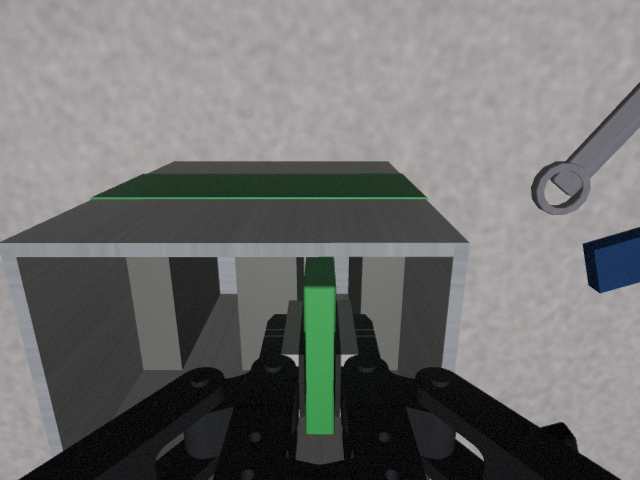

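The plaque top is at z≈137, so its lower edge is about 7 mm over the floor. Release with a small opening and rise.

```bash
python3 -m handwheel '[[0,0,0,0],[0,0,0,0],[0,0,0,0]]' 20; python3 -m handwheel '[[0,0,-15,0],[0,0,-40,0],[0,0,-90,0],[0,0,-150,0],[0,0,-205,0],[0,0,-205,0]]' 30; python3 -c "
from h import *
f=grab('wrist','w17');P=f['P']
go(649.6,83.4,270,.126)
"
```

```text
clock: 21.68
position: [454.7, 288.8, 90.9]
tcp_rot: [2.426, 1.996, 0.001]
force: [0.4, 0.2, 0.7]
opening: 20.0
clock: 22.42
position: [455.8, 290.5, 301.3]
tcp_rot: [2.425, 1.996, 0.014]
force: [-0.1, -0.4, 0.2]
opening: 30.3
rows: shift [-164.8, 230.5, 28.9] spin -0.32 j7 -1.04 tilt 0.28 pos [455.1 289.5 298.7] cur yaw -0.194 F [-0.8 -0.8  0.2] op 29.9 t 22.48
```

View pics/w17.png

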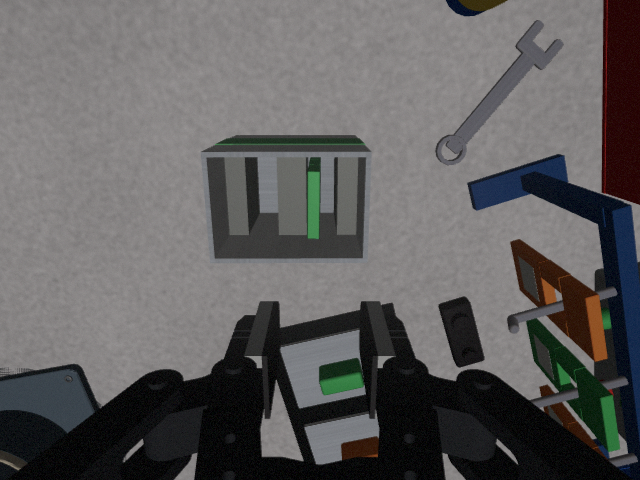

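The green plaque stands in the slot at (314,200). Next is the second green plaque.

```bash
python3 -m handwheel '[[-35,50,0,-0.1],[-70,100,0,-0.2],[-105,150,0,-0.32],[-140,195,0,-0.32],[-165,230,10,-0.32],[-165,230,45,-0.32],[-165,230,45,-0.32],[-165,230,45,-0.32]]' 30; python3 -c "
from h import *
f=grab('wrist','w18');P=f['P']
for c in ['orange','green']:
  for m in comps(mask(f,c)&(P[...,2]>180)&(P[...,2]<200)&(P[...,0]>600),40): print(c,rect(onplane(f,m,190)))
go(649.5,83.6,145,.126)
"
```

```text
clock: 23.48
position: [648.3, 83.4, 251.6]
tcp_rot: [-2.075, -2.358, -0.001]
force: [0.2, 0.7, 0.0]
opening: 30.0
orange (array([638.4, 172.2], dtype=float32), (np.float32(55.3), np.float32(9.5)), -1.447)
orange (array([660.3,  -3.4], dtype=float32), (np.float32(62.9), np.float32(9.6)), -1.447)
green (array([649.4,  83.2], dtype=float32), (np.float32(55.9), np.float32(9.4)), -1.447)
rows: shift [-0.1, 0.8, 107.1] spin 0.001 j7 -0.31 tilt 0.08 pos [648.6  83.6 252.1] cur yaw 0.127 F [-0.2  0.3  0.3] op 30.2 t 23.52
```

View pics/w18.png

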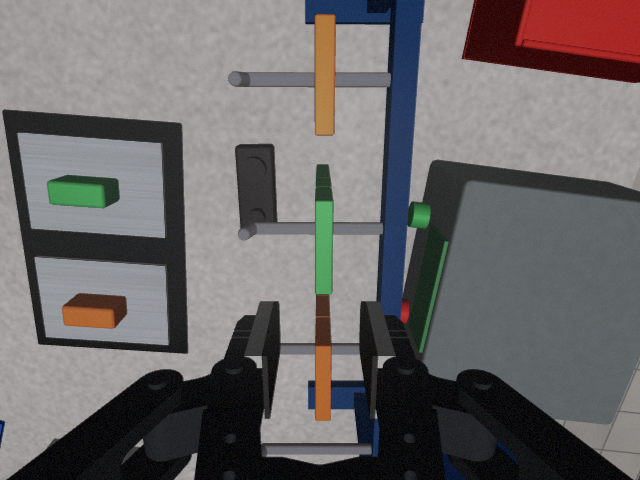

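The green plaque is at (324,240), lined up between the jaws. I'll take it the same way as the first.

```bash
python3 -m handwheel '[[0,1,50,0],[0,1,90,0],[0,1,102,0],[0,1,107,0],[0,1,107,0]]' 30 50; python3 -m handwheel '[[0,0,0,0],[0,0,0,0],[0,0,0,0],[0,0,0,0]]' 0 50; python3 -m handwheel '[[0,0,-8,0],[0,0,-17,0],[0,0,-17,0]]'; python3 -m handwheel '[[0,-20,0,0],[0,-40,0,0],[0,-60,0,0],[0,-78,0,0],[0,-78,0,0],[0,-78,0,0],[0,-80,-50,0],[0,-80,-100,0],[0,-80,-130,0],[0,-80,-130,0]]'; python3 -c "
from h import *
f=grab('wrist','w19')
go(440,230,290,-.195)
"
```

```text
clock: 24.15
position: [650.3, 83.1, 145.2]
tcp_rot: [2.076, 2.356, 0.003]
force: [-0.6, 0.5, -0.4]
opening: 30.6
clock: 24.65
position: [650.2, 82.9, 145.1]
tcp_rot: [2.076, 2.356, 0.003]
force: [-0.9, -0.5, 7.3]
opening: 9.5
clock: 25.02
position: [650.0, 82.9, 161.8]
tcp_rot: [2.077, 2.356, 0.002]
force: [0.5, 0.4, -1.0]
opening: 9.1
clock: 26.28
position: [571.9, 73.2, 293.1]
tcp_rot: [2.076, 2.355, 0.006]
force: [0.6, -0.1, -1.5]
opening: 9.2
rows: shift [172.4, -110.3, 1.1] spin 0.321 j7 -0.3 tilt 0.11 pos [571.   72.8 291.2] cur yaw 0.126 F [-0.1 -0.3 -1.2] op 9.0 t 26.32
```

View pics/w19.png

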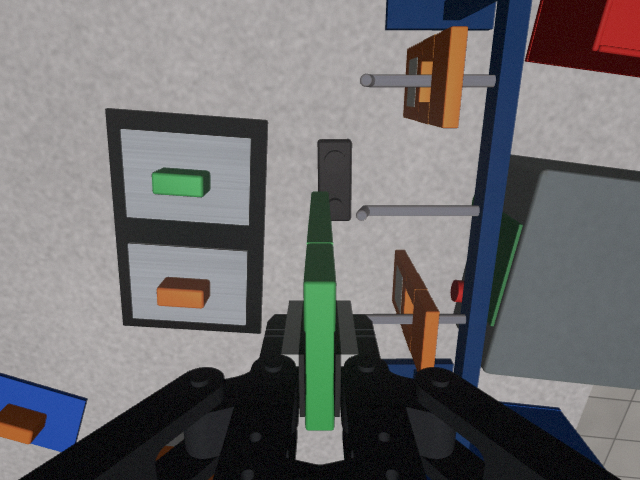

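Held and off the peg. Go to the green tin, then look.

```bash
python3 -m handwheel '[[45,-28,0,0.1],[90,-56,0,0.2],[135,-84,0,0.321],[172,-110,0,0.321],[172,-110,0,0.321],[172,-110,0,0.321]]'; python3 -c "
from h import *
tin('wrist',yr=(200,400),save='w20'); tin('top',yr=(-420,-200))
c=np.array([431.1,293.]);u=np.array([np.cos(.195),-np.sin(.195)]);p=c-25*u
go(p[0],p[1],235,-.195)
"
```

```text
clock: 27.08
position: [439.7, 228.8, 289.7]
tcp_rot: [2.427, 1.995, -0.002]
force: [0.1, -0.6, -1.4]
opening: 9.0
wrist tin (array([431.1, 292.8], dtype=float32), (np.float32(126.5), np.float32(87.6)), -0.195) 4348
top tin (array([ 433.3, -307.6], dtype=float32), (np.float32(125.1), np.float32(80.2)), -0.015) 200
rows: shift [61.7, -46.5, 54.9] spin -0.002 j7 -0.94 tilt 0.07 pos [440.2 228.2 290. ] cur yaw -0.197 F [ 0.7 -0.2 -1. ] op 9.0 t 27.18
```

View pics/w20.png

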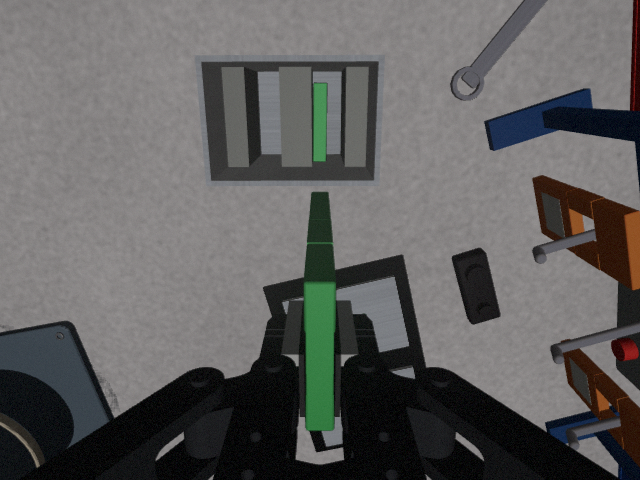

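The green tin hasn't moved and the first plaque is in the right slot. The left slot at (272,110) is free.

```bash
python3 -m handwheel '[[30,-20,0,0],[61,-46,20,0],[61,-46,50,0],[61,-46,50,0],[61,-46,50,0]]'; python3 -m handwheel '[[0,0,0,0],[0,0,40,0],[0,0,80,0],[0,0,110,0],[0,0,110,0]]'; python3 -c "
from h import *
grab('wrist','w21')
c=np.array([431.1,293.]);u=np.array([np.cos(.195),-np.sin(.195)]);p=c-25*u
go(p[0],p[1],89,-.195)"
```

```text
clock: 27.8
position: [407.1, 297.6, 241.3]
tcp_rot: [2.429, 1.992, 0.0]
force: [0.4, -0.1, -0.4]
opening: 8.9
clock: 28.42
position: [405.7, 297.3, 129.8]
tcp_rot: [2.428, 1.994, -0.004]
force: [-0.5, 0.2, 0.4]
opening: 8.8
rows: shift [-0.2, 0.3, 42.2] spin -0.0 j7 -1.25 tilt 0.03 pos [406.3 298.1 131.2] cur yaw -0.195 F [-0.   0.7 -0.2] op 8.8 t 28.48
```

View pics/w21.png

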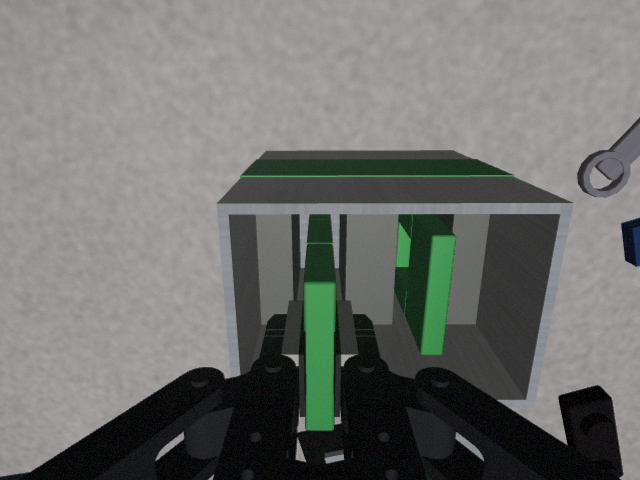

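```bash
python3 -m handwheel '[[0,0,15,0],[0,0,28,0],[0,0,35,0],[0,0,40,0],[0,0,40,0]]';  python3 -m handwheel '[[0,0,0,0],[0,0,0,0],[0,0,0,0]]' 20; python3 -m handwheel '[[0,0,-15,0],[0,0,-40,0],[0,0,-90,0],[0,0,-150,0],[0,0,-205,0],[0,0,-205,0]]' 30; python3 -c "
from h import *
f=grab('wrist','w22');P=f['P']
go(638.2,172.4,250,.126)
"
```

```text
clock: 29.1
position: [405.9, 298.2, 90.5]
tcp_rot: [-2.427, -1.995, 0.001]
force: [0.3, 0.3, -0.4]
opening: 8.8
clock: 29.48
position: [406.2, 298.3, 90.9]
tcp_rot: [2.427, 1.995, 0.001]
force: [-0.2, 0.0, 0.5]
opening: 19.9
clock: 30.22
position: [407.1, 300.0, 301.0]
tcp_rot: [2.427, 1.995, 0.013]
force: [0.5, -0.2, 0.0]
opening: 29.8
rows: shift [-79.3, 251.7, 49.1] spin -0.321 j7 -1.11 tilt 0.27 pos [406.5 298.9 298.5] cur yaw -0.195 F [-0.2 -0.8 -0.5] op 30.1 t 30.27
```

View pics/w22.png

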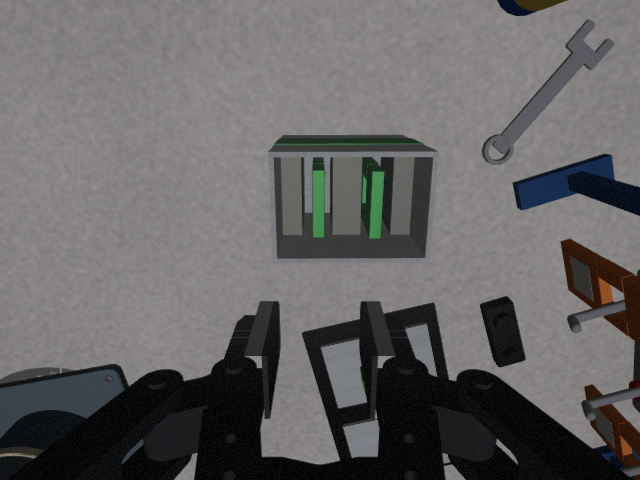

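Both green plaques stand in their tin, at (318,200) and (375,200). Next is the orange plaque at rack y=+135.

```bash
python3 -m handwheel '[[-18,50,0,-0.1],[-36,100,0,-0.2],[-54,150,0,-0.321],[-70,200,0,-0.321],[-79,251,10,-0.321],[-79,252,49,-0.321],[-79,252,49,-0.321],[-79,252,49,-0.321]]' 30; python3 -c "
from h import *
f=grab('wrist','w23');P=f['P']
for c in ['orange']:
  for m in comps(mask(f,c)&(P[...,2]>180)&(P[...,2]<200)&(P[...,0]>600),40): print(c,rect(onplane(f,m,190)))
go(638.3,172.4,145,.126)
"
```

```text
clock: 31.28
position: [637.5, 172.6, 247.7]
tcp_rot: [-2.075, -2.358, -0.001]
force: [0.2, 0.1, 1.0]
opening: 30.0
orange (array([638.1, 173.3], dtype=float32), (np.float32(57.9), np.float32(9.6)), -1.448)
orange (array([656.3,  27.7], dtype=float32), (np.float32(9.3), np.float32(8.6)), -1.445)
rows: shift [-0.5, 0.3, 103.4] spin 0.001 j7 -0.47 tilt 0.09 pos [637.8 172.8 248.4] cur yaw 0.127 F [-0.3  0.2  0.9] op 30.0 t 31.32
```

View pics/w23.png

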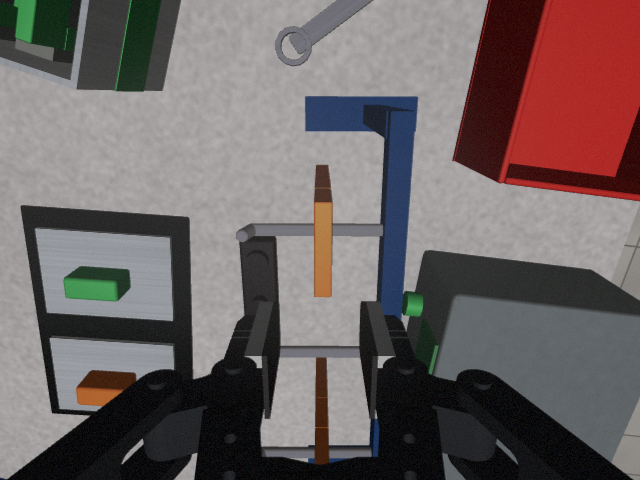

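The orange plaque is at (323,250), lined up.

```bash
python3 -m handwheel '[[0,0.5,50,0],[0,0.5,88,0],[0,0.5,99,0],[0,0.5,103,0],[0,0.5,103,0]]' 30 50; python3 -m handwheel '[[0,0,0,0],[0,0,0,0],[0,0,0,0],[0,0,0,0]]' 0 50; python3 -m handwheel '[[0,0,-8,0],[0,0,-17,0],[0,0,-17,0]]'; python3 -m handwheel '[[0,-20,0,0],[0,-40,0,0],[0,-60,0,0],[0,-78,0,0],[0,-78,0,0],[0,-78,0,0],[0,-80,-50,0],[0,-80,-100,0],[0,-80,-130,0],[0,-80,-130,0]]'; python3 -c "
from h import *
f=grab('wrist','w24')
go(440,-378,290,0)
"
```

```text
clock: 31.95
position: [639.3, 172.5, 145.4]
tcp_rot: [2.076, 2.356, 0.003]
force: [0.2, 0.1, 0.0]
opening: 30.3
clock: 32.45
position: [639.2, 172.3, 145.1]
tcp_rot: [2.077, 2.356, 0.003]
force: [-0.6, 0.2, 6.4]
opening: 9.6
clock: 32.83
position: [639.0, 172.2, 161.8]
tcp_rot: [2.077, 2.356, 0.002]
force: [0.1, -0.6, -1.4]
opening: 9.1
clock: 34.08
position: [560.8, 162.6, 293.1]
tcp_rot: [2.076, 2.355, 0.007]
force: [1.2, -0.1, -1.1]
opening: 9.2
rows: shift [-520.8, -186.7, 0.7] spin 0.126 j7 -0.48 tilt 0.1 pos [560.  162.  291.2] cur yaw 0.126 F [ 0.6  0.2 -0.8] op 9.1 t 34.12
```

View pics/w24.png

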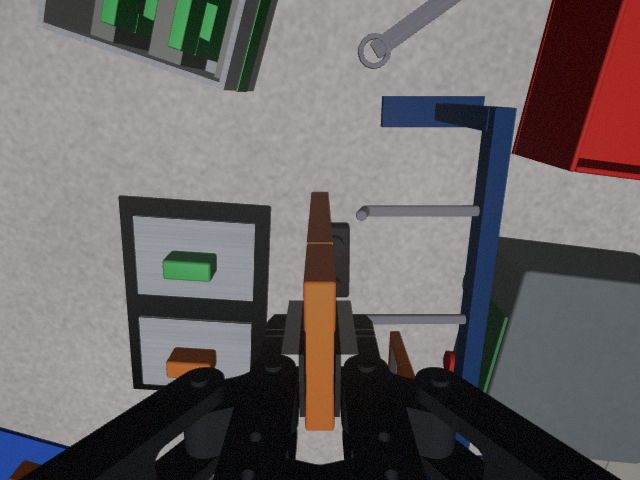

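Held. Carry it to the far side of the orange tin for a view.

```bash
python3 -m handwheel '[[-58,-20,0,0],[-116,-42,0,0],[-174,-62,0,0.05],[-232,-84,0,0.1],[-290,-104,0,0.126],[-348,-125,0,0.126],[-406,-146,0,0.126],[-464,-166,0,0.126],[-520,-187,0,0.126],[-520,-187,0,0.126],[-520,-187,0,0.126],[-520,-187,0,0.126]]'; python3 -c "
from h import *
tin('wrist',yr=(-430,-200),save='w25'); tin('top',yr=(200,400))
go(440,-378,290,0)
"
```

```text
clock: 35.62
position: [439.6, -376.0, 290.3]
tcp_rot: [-2.218, -2.223, -0.001]
force: [0.0, -0.4, -0.6]
opening: 9.0
wrist tin (array([ 430.9, -313.3], dtype=float32), (np.float32(126.4), np.float32(88.3)), -0.003) 4418
top tin (array([433. , 291.8], dtype=float32), (np.float32(125.7), np.float32(89.9)), -0.193) 304
rows: shift [-1.7, 0.5, 0.7] spin 0.002 j7 0.47 tilt 0.01 pos [ 439.5 -376.3  290.7] cur yaw 0.002 F [ 0.2 -0.8 -0.3] op 8.9 t 35.73
```

View pics/w25.png

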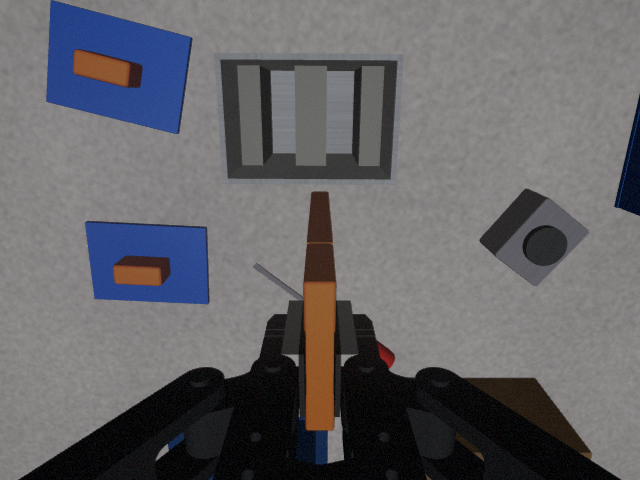

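The orange tin is at (431,-313) with yaw ≈0, and its slots are at (285,115) and (341,115). Insert into +x.

```bash
python3 -m handwheel '[[30,16,0,0],[63,16,20,0],[63,16,50,0],[63,16,50,0],[63,16,50,0]]'; python3 -m handwheel '[[0,0,0,0],[0,0,40,0],[0,0,80,0],[0,0,110,0],[0,0,110,0]]'; python3 -c "
from h import *
grab('wrist','w26')
go(455.9,-313.3,90,0)"
```

```text
clock: 36.35
position: [455.4, -314.8, 241.7]
tcp_rot: [2.221, 2.221, 0.0]
force: [0.0, -0.1, -0.6]
opening: 9.5
clock: 36.98
position: [454.1, -314.2, 129.6]
tcp_rot: [-2.22, -2.219, 0.001]
force: [0.5, -0.0, -0.3]
opening: 8.9
rows: shift [1.4, 0.8, 41.1] spin -0.0 j7 0.27 tilt 0.03 pos [ 455.1 -314.7  131.1] cur yaw -0.0 F [ 0.6 -0.1  0.9] op 9.1 t 37.02
```

View pics/w26.png

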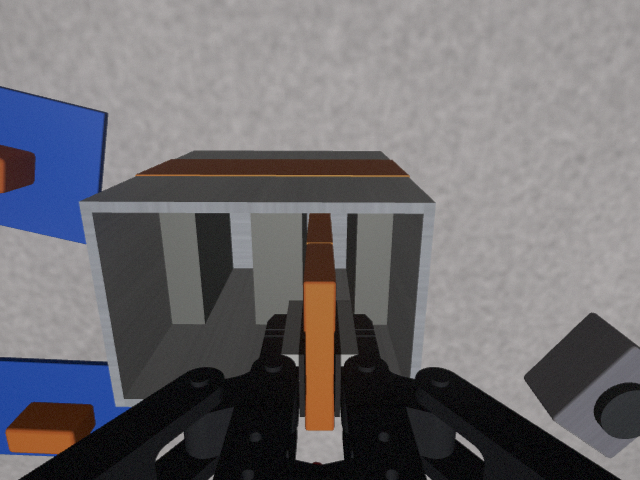

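```bash
python3 -m handwheel '[[0,0,15,0],[0,0,28,0],[0,0,35,0],[0,0,40,0],[0,0,40,0]]';  python3 -m handwheel '[[0,0,0,0],[0,0,0,0],[0,0,0,0]]' 20; python3 -m handwheel '[[0,0,-15,0],[0,0,-40,0],[0,0,-90,0],[0,0,-150,0],[0,0,-205,0],[0,0,-205,0]]' 30; python3 -c "
from h import *
f=grab('wrist','w27');P=f['P']
go(660.8,-5.8,250,.126)
"
```

```text
clock: 37.65
position: [454.9, -314.4, 90.4]
tcp_rot: [-2.221, -2.221, 0.0]
force: [-1.2, -0.4, -0.8]
opening: 9.0
clock: 38.02
position: [455.1, -314.6, 90.9]
tcp_rot: [2.221, 2.221, 0.0]
force: [-1.0, 0.0, 0.2]
opening: 19.9
clock: 38.78
position: [456.9, -315.0, 301.4]
tcp_rot: [2.215, 2.215, 0.003]
force: [0.3, 0.1, 0.3]
opening: 29.7
rows: shift [309.0, 204.9, 48.7] spin -0.126 j7 0.36 tilt 0.28 pos [ 455.7 -314.7  298.7] cur yaw 0.0 F [ 0.5 -0.5 -0.5] op 30.2 t 38.83
```

View pics/w27.png

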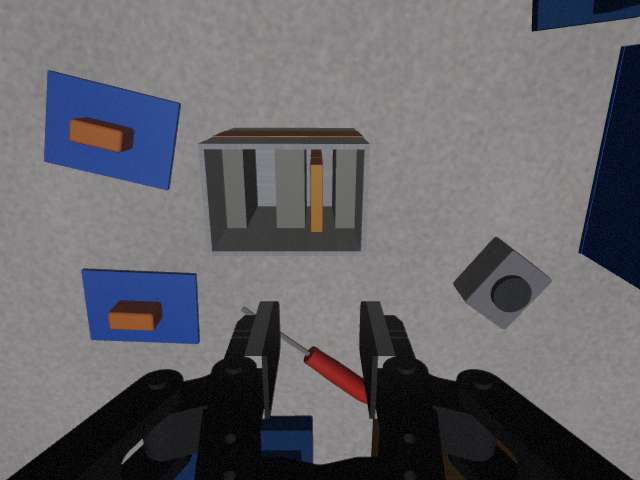

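The orange plaque stands at (317,190) in its slot. Now the last plaque.

```bash
python3 -m handwheel '[[52,34,0,0],[104,68,0,-0.05],[156,102,0,-0.1],[208,136,0,-0.126],[260,170,0,-0.126],[309,205,0,-0.126],[309,205,20,-0.126],[309,205,49,-0.126],[309,205,49,-0.126],[309,205,49,-0.126]]' 30; python3 -c "
from h import *
f=grab('wrist','w28');P=f['P']
for c in ['orange']:
  for m in comps(mask(f,c)&(P[...,2]>180)&(P[...,2]<200)&(P[...,0]>600),40): print(c,rect(onplane(f,m,190)))
go(660.8,-6,145,.126)
"
```

```text
clock: 40.08
position: [660.0, -5.6, 247.4]
tcp_rot: [-2.077, -2.357, -0.0]
force: [2.3, -0.3, -0.2]
opening: 30.1
orange (array([660.6,  -5.4], dtype=float32), (np.float32(57.9), np.float32(9.4)), -1.449)
rows: shift [-0.5, 0.3, 102.9] spin -0.0 j7 -0.18 tilt 0.07 pos [660.3  -5.6 247.9] cur yaw 0.126 F [-0.5 -0.1  0.7] op 29.9 t 40.12
```

View pics/w28.png

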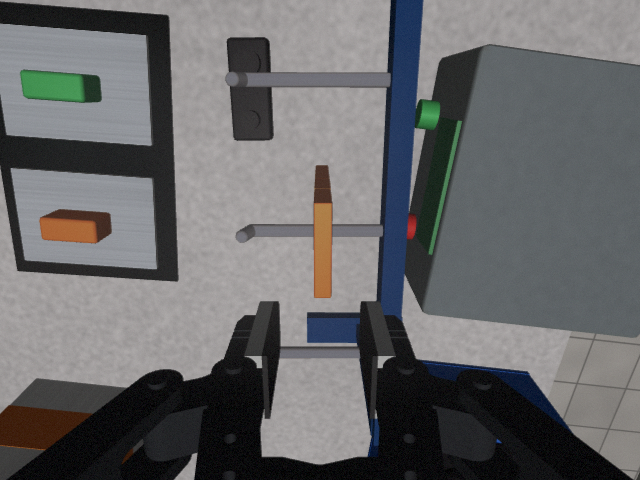

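The last orange plaque is at (323,250), lined up.

```bash
python3 -m handwheel '[[0,0.5,50,0],[0,0.5,88,0],[0,0.5,99,0],[0,0.5,103,0],[0,0.5,103,0]]' 30 50; python3 -m handwheel '[[0,0,0,0],[0,0,0,0],[0,0,0,0],[0,0,0,0]]' 0 50; python3 -m handwheel '[[0,0,-8,0],[0,0,-17,0],[0,0,-17,0]]'; python3 -m handwheel '[[0,-20,0,0],[0,-40,0,0],[0,-60,0,0],[0,-78,0,0],[0,-78,0,0],[0,-78,0,0],[0,-80,-50,0],[0,-80,-100,0],[0,-80,-130,0],[0,-80,-130,0]]'; python3 -c "
from h import *
f=grab('wrist','w29')
go(440,-378,290,0)
"
```

```text
clock: 40.75
position: [661.4, -5.3, 145.3]
tcp_rot: [2.076, 2.356, 0.003]
force: [-0.1, 0.3, -0.6]
opening: 30.0
clock: 41.25
position: [661.1, -5.3, 145.0]
tcp_rot: [2.076, 2.356, 0.002]
force: [-1.2, -0.2, 6.4]
opening: 9.4
clock: 41.62
position: [661.0, -5.3, 161.8]
tcp_rot: [2.077, 2.356, 0.002]
force: [0.3, -0.2, -1.9]
opening: 9.1
clock: 42.88
position: [582.9, -15.0, 293.1]
tcp_rot: [2.075, 2.354, 0.006]
force: [0.5, 0.2, -2.3]
opening: 8.8
rows: shift [-342.1, -186.5, 0.9] spin 0.126 j7 -0.15 tilt 0.11 pos [582.  -15.2 291.3] cur yaw 0.126 F [-0.3 -0.1 -1.3] op 9.2 t 42.92
```

View pics/w29.png

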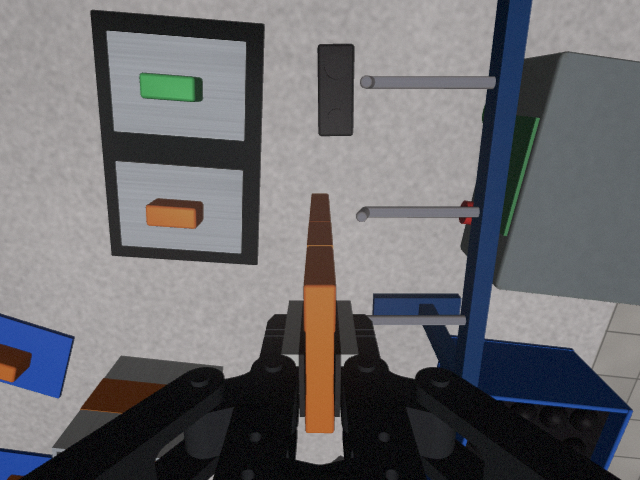

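The rack is now empty and the last orange plaque is held.

```bash
python3 -m handwheel '[[-55,-30,0,0],[-110,-60,0,0],[-165,-90,0,0.05],[-220,-120,0,0.1],[-275,-150,0,0.126],[-330,-180,0,0.126],[-342,-187,0,0.126],[-342,-187,0,0.126],[-342,-187,0,0.126]]'; python3 -c "
from h import *
tin('wrist',yr=(-430,-200),save='w30'); tin('top',yr=(200,400))
go(406,-313.3,240,0)
"
```

```text
clock: 44.05
position: [439.6, -376.3, 290.2]
tcp_rot: [-2.218, -2.224, -0.002]
force: [-0.1, 0.2, -0.4]
opening: 9.2
wrist tin (array([ 430.9, -313.3], dtype=float32), (np.float32(126.4), np.float32(88.3)), -0.003) 4393
top tin (array([439.3, 322.5], dtype=float32), (np.float32(126.1), np.float32(30.5)), -0.226) 135
rows: shift [63.2, -33.5, 50.7] spin 0.003 j7 0.47 tilt 0.04 pos [ 439.7 -376.4  290.6] cur yaw 0.003 F [ 0.1 -0.3 -0.3] op 9.0 t 44.15
```

View pics/w30.png

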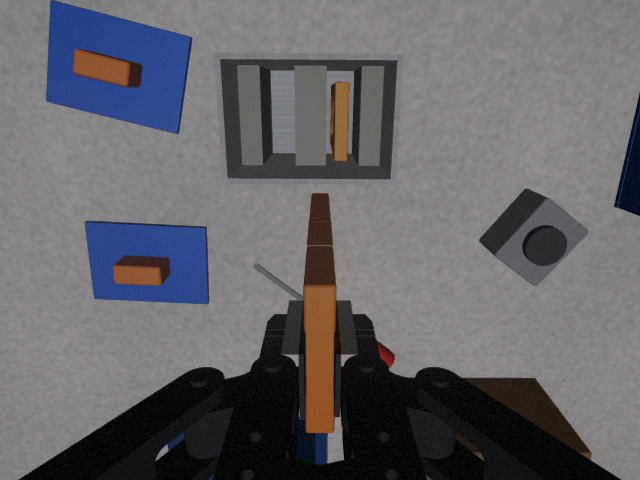

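The orange tin hasn't moved. The top view of the green tin reads oddly, so it may have been knocked; I'll check it later. Insert into the -x slot.

```bash
python3 -m handwheel '[[30,-20,0,0],[63,-33.5,20,0],[63,-33.5,50,0],[63,-33.5,50,0],[63,-33.5,50,0]]'; python3 -m handwheel '[[0,0,0,0],[0,0,40,0],[0,0,80,0],[0,0,110,0],[0,0,110,0]]'; python3 -c "
from h import *
grab('wrist','w31')
go(406,-313.3,90,0)"
```

```text
clock: 44.78
position: [405.9, -315.2, 241.7]
tcp_rot: [2.22, 2.222, 0.001]
force: [1.1, -0.6, -0.2]
opening: 9.3
clock: 45.4
position: [404.4, -314.9, 129.6]
tcp_rot: [-2.219, -2.219, 0.001]
force: [-1.1, 0.0, 0.3]
opening: 8.8
rows: shift [2.0, 0.7, 41.0] spin 0.0 j7 0.31 tilt 0.04 pos [ 405.3 -315.4  131. ] cur yaw 0.0 F [ 0.5  0.1 -0.3] op 8.7 t 45.45
```

View pics/w31.png

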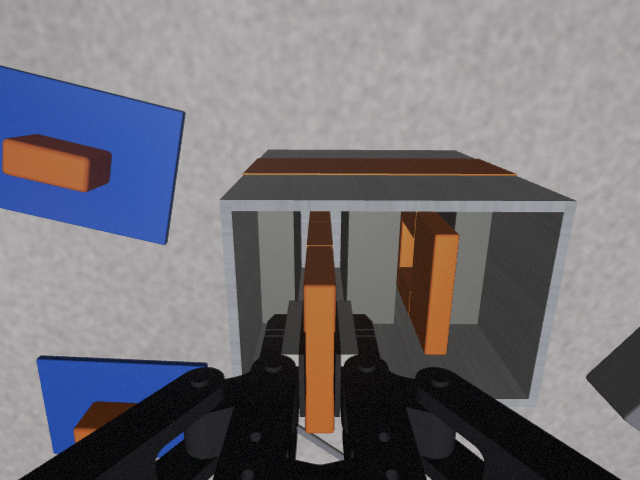

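```bash
python3 -m handwheel '[[1,0,15,0],[1,0,28,0],[1,0,35,0],[1,0,40,0],[1,0,40,0]]';  python3 -m handwheel '[[0,0,0,0],[0,0,0,0],[0,0,0,0]]' 20; python3 -m handwheel '[[0,0,-15,0],[0,0,-40,0],[0,0,-90,0],[0,0,-150,0],[0,0,-205,0],[0,0,-205,0]]' 55; python3 -c "
from h import *
tin('wrist',yr=(-430,-200),save='w32'); f,q=tin('top',yr=(200,420)); P=f['P']
cv2.imwrite('pics/t32.png',f['color'][:,:,::-1])
for c in ['orange','green']:
  for m in comps(mask(f,c)&(P[...,2]>38)&(P[...,2]<58)&(abs(P[...,1])<150)&(P[...,0]>330)&(P[...,0]<560),20): r=rect(onplane(f,m,48));print(c,r)
go(442,-67,150,1.624); 
"
```

```text
clock: 46.08
position: [404.9, -314.2, 90.4]
tcp_rot: [-2.221, -2.221, 0.0]
force: [0.4, -0.0, -1.3]
opening: 9.0
clock: 46.45
position: [405.1, -314.4, 90.9]
tcp_rot: [2.221, 2.221, 0.0]
force: [-0.6, -0.1, 0.1]
opening: 19.9
clock: 47.2
position: [406.9, -314.9, 301.1]
tcp_rot: [2.215, 2.215, 0.002]
force: [0.2, -0.8, -1.2]
opening: 55.2
wrist tin (array([ 453., -321.], dtype=float32), (np.float32(126.4), np.float32(89.4)), -0.011) 3725
top tin (array([433.1, 292.1], dtype=float32), (np.float32(125.7), np.float32(89.3)), -0.193) 315
orange (array([442. , -59.1], dtype=float32), (np.float32(47.2), np.float32(10.1)), -0.113)
green (array([436.2,  53.2], dtype=float32), (np.float32(47.0), np.float32(20.8)), 0.004)
rows: shift [247.4, 36.8, 146.6] spin 1.518 j7 0.42 tilt 0.1 pos [ 405.  -314.2  296.9] cur yaw 0.0 F [-0.3 -0.3 -0.5] op 55.0 t 47.3
```

View pics/w32.png

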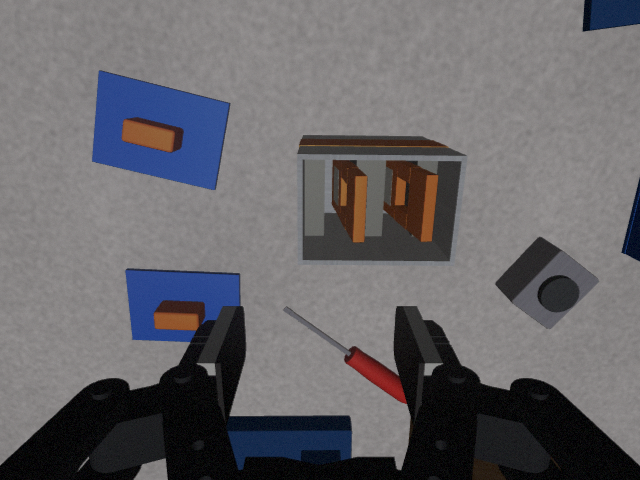

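View pics/t32.png

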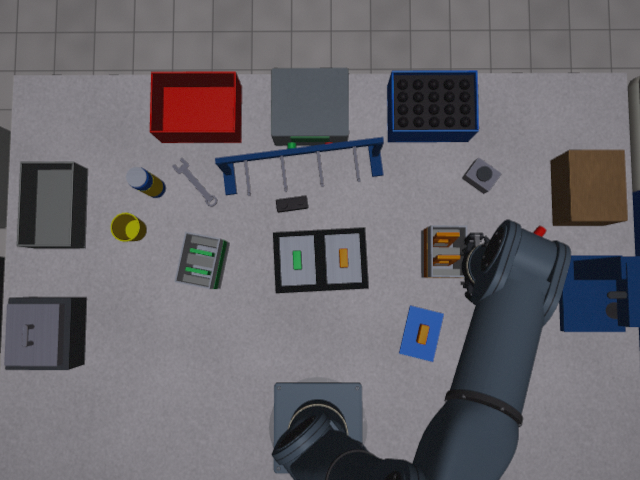

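All plaques are in. In the last moment the orange tin was knocked to about (453,-321), with both plaques still standing at (358,200) and (427,200). I'll fetch the orange lid and measure again before placing it.

```bash
python3 -m handwheel '[[30,4,0,0.18],[60,9,0,0.36],[90,13,0,0.54],[120,18,0,0.72],[150,22,0,0.9],[180,26,0,1.08],[215,32,0,1.26],[247,37,30,1.44],[247,37,80,1.518],[247,37,130,1.518],[247,37,140,1.518],[247,37,140,1.518]]' 55 40; python3 -c "
from h import *
f=grab('wrist','w33');P=f['P']
m=max(comps(mask(f,'orange')&(P[...,2]>40)&(P[...,2]<56)&(P[...,1]>-150)),key=lambda q:q.sum());r=rect(onplane(f,m,48));print(r)
m=max(comps((P[...,2]>10)&(P[...,2]<22)&(f['hsv'][...,1]<60)&(f['color'].max(2)>90)),key=lambda q:q.sum());r2=rect(onplane(f,m,16));print(r2)
go(r[0][0],r[0][1],3,np.pi/2+r[2])
"
```

```text
clock: 48.8
position: [441.8, -67.3, 155.8]
tcp_rot: [-3.14, -0.083, 0.002]
force: [-0.1, 1.0, -0.1]
opening: 55.1
(array([442.7, -67.7], dtype=float32), (np.float32(50.2), np.float32(21.0)), 0.046)
(array([441.2, -67.9], dtype=float32), (np.float32(128.9), np.float32(91.8)), 0.051)
rows: shift [-0.0, 0.4, 153.6] spin 0.007 j7 -1.65 tilt 0.04 pos [442.6 -67.3 156.6] cur yaw -1.518 F [ 0.3  0.8 -0.4] op 54.7 t 48.85
```

View pics/w33.png

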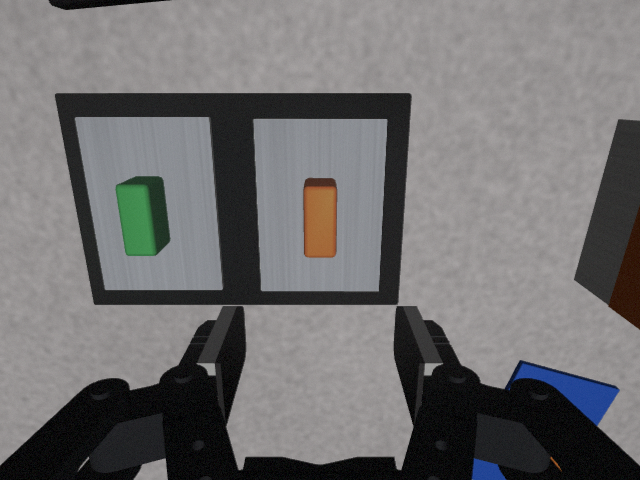

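The orange knob is at (320,218), centred. Descend 151 mm and grip.

```bash
python3 -m handwheel '[[0,0.4,60,0],[0,0.4,110,0],[0,0.4,140,0],[0,0.4,151,0],[0,0.4,151,0]]' 55 40; python3 -m handwheel '[[0,0,0,0],[0,0,0,0],[0,0,0,0],[0,0,0,0]]' 10 40; python3 -m handwheel '[[0,0,-10,0],[0,0,-60,0],[0,0,-120,0],[0,0,-180,0],[0,0,-230,0],[0,0,-230,0]]'; python3 -c "
from h import *
grab('wrist','w34')
go(380,-321,240,np.pi/2-.011)"
```

```text
clock: 49.48
position: [442.9, -67.8, 5.4]
tcp_rot: [3.14, 0.083, 0.002]
force: [-0.1, -0.2, 0.5]
opening: 54.9
clock: 49.98
position: [442.9, -67.9, 6.0]
tcp_rot: [3.14, 0.082, 0.004]
force: [-1.1, -0.2, 10.8]
opening: 21.7
clock: 50.72
position: [443.7, -67.7, 238.9]
tcp_rot: [3.139, 0.082, 0.012]
force: [0.1, -0.3, -2.1]
opening: 21.4
rows: shift [-75.6, 249.6, -3.4] spin 0.063 j7 -1.6 tilt 0.22 pos [442.5 -67.8 236.6] cur yaw -1.518 F [-1.2  0.4 -2. ] op 21.1 t 50.77
```

View pics/w34.png

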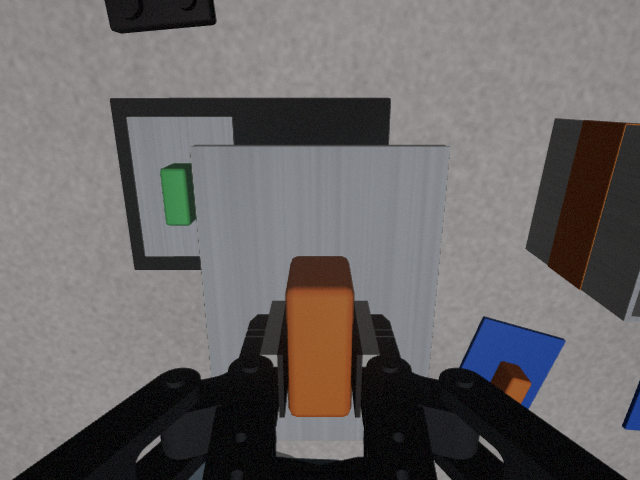

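```bash
python3 -m handwheel '[[-40,60,-40,0.03],[-70,120,-70,0.063],[-100,180,-70,0.063],[-110,215,-70,0.063],[-110,215,-70,0.063],[-110,215,-70,0.063]]'; python3 -c "
from h import *
f,q=tin('wrist',xr=(350,600),yr=(-430,-200),save='w35'); f,q=tin('top',xr=(350,560),yr=(-430,-210),save='t35')
print(bot.state()['position'])"
```

```text
clock: 51.52
position: [343.0, -287.6, 303.5]
tcp_rot: [-3.14, 0.017, 0.003]
force: [-0.2, 0.8, -1.7]
opening: 21.3
wrist tin (array([ 436.2, -321.3], dtype=float32), (np.float32(91.8), np.float32(88.3)), -0.012) 2580
top tin (array([ 466.8, -320.2], dtype=float32), (np.float32(102.4), np.float32(89.9)), -0.016) 243
[ 343.85618409 -286.56128019  303.92251281]
```

View pics/w35.png

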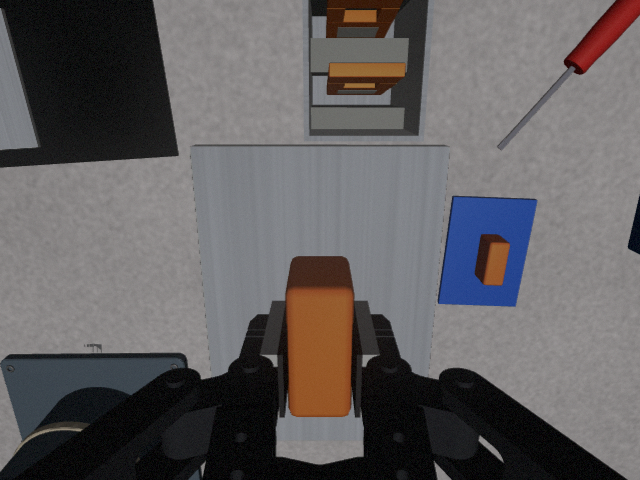

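View pics/t35.png

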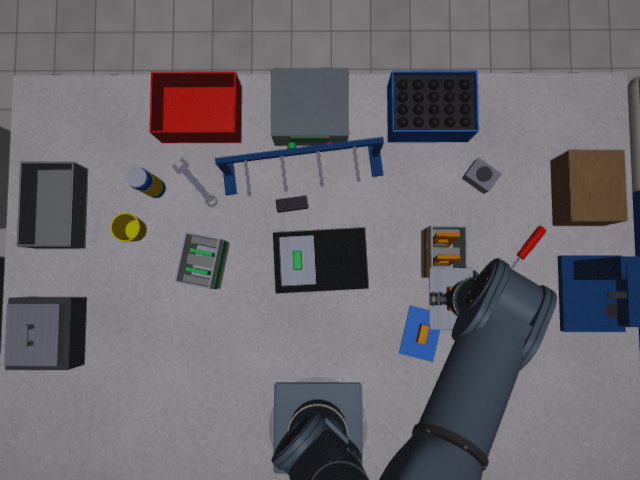

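The orange tin's near rim is at (365,135) in the wrist view. Together with the top view's far rim, that puts its centre at (453.3,-321.3) with yaw -0.012. Move the lid above it.

```bash
python3 -c "
from h import *
go(455,-321.2,175,np.pi/2-.012)"
```

```text
rows: shift [111.6, 33.9, 128.7] spin 0.004 j7 -1.03 tilt 0.11 pos [ 343.9 -286.6  303.9] cur yaw -1.579 F [-0.4  0.3 -1.4] op 21.1 t 51.62
```

```bash
python3 -m handwheel '[[55,17,20,0],[111,34,60,0],[111,34,100,0.004],[111.5,34,128,0.004],[111.5,34,128,0.004],[111.5,34,128,0.004]]'; python3 -c "
from h import *
grab('wrist','w36')
go(455,-321.2,141,np.pi/2-.012)"
```

```text
clock: 52.38
position: [455.6, -322.7, 177.8]
tcp_rot: [3.141, -0.02, 0.002]
force: [0.4, -0.0, -1.7]
opening: 21.2
rows: shift [-0.8, -2.0, 37.2] spin -0.001 j7 -1.17 tilt 0.13 pos [ 455.7 -323.1  178.2] cur yaw -1.584 F [-0.2  0.3 -0.5] op 21.2 t 52.42
```

View pics/w36.png

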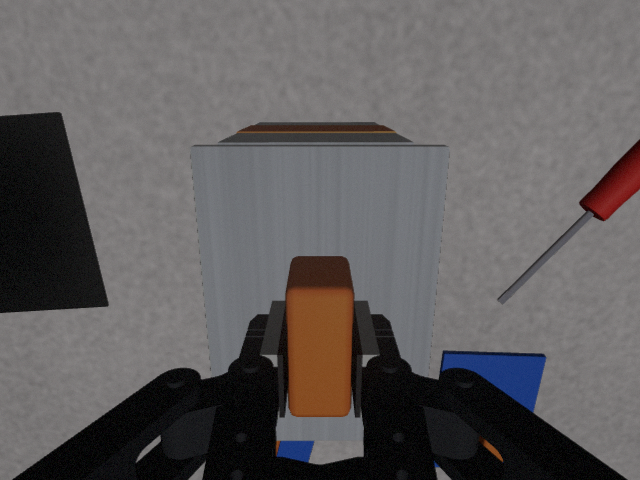

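The lid is above the tin and sits about 2 mm too far to the right. Correct and lower.

```bash
python3 -m handwheel '[[-0.5,-2,0,0],[-0.5,-2,15,0],[-0.5,-2,25,0],[-0.5,-2,30,0],[-0.5,-2,35,0],[-0.5,-2,35,0]]'; python3 -c "
from h import *
grab('wrist','w37')
go(455,-321.2,141,np.pi/2-.012)"
```

```text
clock: 53.18
position: [454.3, -321.3, 141.5]
tcp_rot: [-3.141, 0.022, 0.0]
force: [-0.6, 0.1, -1.7]
opening: 21.1
rows: shift [0.7, -0.2, 0.6] spin -0.002 j7 -1.18 tilt 0.0 pos [ 454.3 -321.4  141.6] cur yaw -1.585 F [-0.5  0.7 -0.3] op 21.5 t 53.23
```

View pics/w37.png

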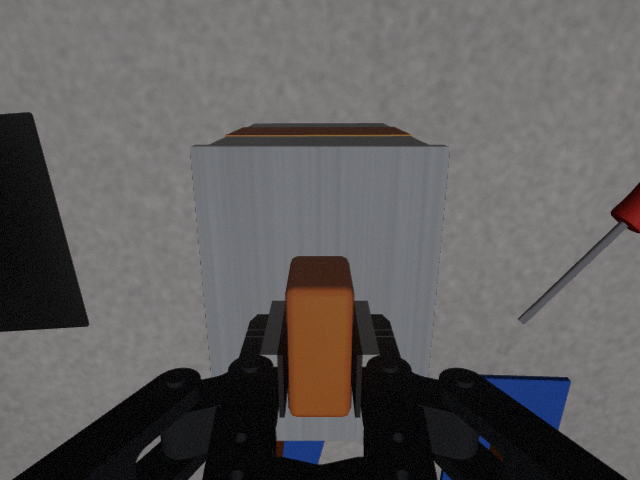

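The lid is at seat height with no lateral force, and the plate covers the tin evenly. Release and rise.

```bash
python3 -m handwheel '[[0,0,0,0],[0,0,0,0],[0,0,0,0]]' 55; python3 -m handwheel '[[0,0,-40,0],[0,0,-90,0],[0,0,-90,0],[0,0,-90,0]]' 55; python3 -c "
from h import *
f=grab('wrist','w38');P=f['P']
q=max(comps((P[...,2]>140)&(P[...,2]<160)&(f['depth']>215)),key=lambda q:q.sum());print(rect(onplane(f,q,151)))
xy=P[q]; A=np.c_[xy[:,:2],np.ones(len(xy))]; print('plane',np.linalg.lstsq(A-[454,-321,0],xy[:,2],rcond=None)[0])
go(437,53.5,150,1.624)"
```

```text
clock: 53.6
position: [454.3, -321.4, 141.8]
tcp_rot: [3.141, -0.022, 0.0]
force: [0.1, -0.4, 0.7]
opening: 55.1
clock: 54.1
position: [453.9, -321.2, 231.4]
tcp_rot: [-3.142, 0.022, 0.0]
force: [0.0, -0.2, -0.3]
opening: 55.1
(array([ 452.5, -321.8], dtype=float32), (np.float32(129.7), np.float32(92.0)), -0.015)
plane [ 8.90183030e-04 -7.82686860e-04  1.51939998e+02]
rows: shift [-21.9, -374.2, 81.1] spin -0.067 j7 -1.15 tilt 0.09 pos [ 453.6 -321.1  230.8] cur yaw -1.585 F [-0.3  0.8 -0.8] op 54.8 t 54.15
```

View pics/w38.png

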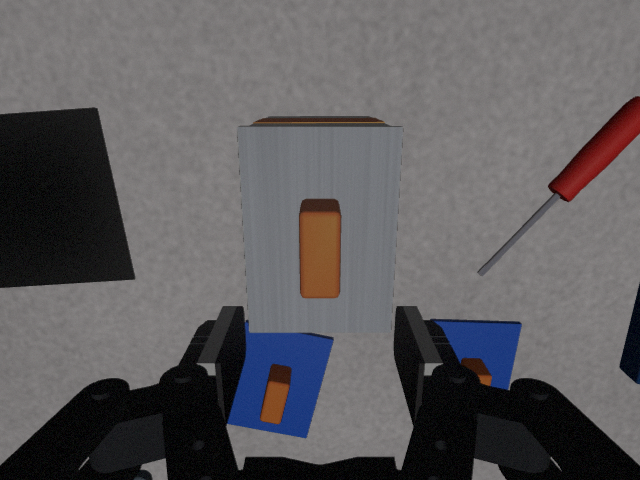

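The orange lid is seated: its plate is level at z≈152, as at the start, and centred. Now the green lid.

```bash
python3 -m handwheel '[[-3,-60,-20,0],[-6,-120,-20,0],[-10,-180,-20,-0.067],[-14,-240,-20,-0.067],[-18,-300,-20,-0.067],[-22,-360,0,-0.067],[-22,-374,60,-0.067],[-22,-374,75,-0.067],[-22,-374,75,-0.067]]' 55; python3 -c "
from h import *
f=grab('wrist','w39');P=f['P']
m=max(comps(mask(f,'green')&(P[...,2]>40)&(P[...,2]<56)&(P[...,1]<150)),key=lambda q:q.sum());r=rect(onplane(f,m,48));print(r)
m=max(comps((P[...,2]>10)&(P[...,2]<22)&(f['hsv'][...,1]<60)&(f['color'].max(2)>90)),key=lambda q:q.sum());r2=rect(onplane(f,m,16));print(r2)
go(r[0][0],r[0][1],5,np.pi/2+.052)
tin('top',xr=(350,560),yr=(210,430))
"
```

```text
clock: 55.28
position: [436.0, 52.9, 154.9]
tcp_rot: [3.14, 0.084, -0.007]
force: [0.3, 0.2, -0.1]
opening: 55.4
(array([437.3,  54. ], dtype=float32), (np.float32(49.9), np.float32(20.9)), 0.056)
(array([436.1,  53.7], dtype=float32), (np.float32(129.0), np.float32(91.9)), 0.053)
rows: shift [0.9, -1.1, 151.0] spin 0.001 j7 -1.95 tilt 0.14 pos [436.9  52.9 156. ] cur yaw -1.518 F [-0.7  0.1  0.5] op 54.8 t 55.33
top tin (array([433. , 291.8], dtype=float32), (np.float32(125.7), np.float32(90.0)), -0.193) 319
```

View pics/w39.png

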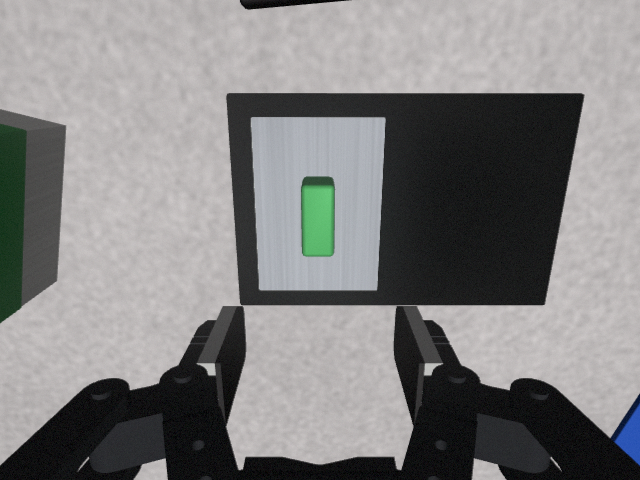

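The green knob is at (318,217), centred. The top view shows the green tin still in its old place.

```bash
python3 -m handwheel '[[0.5,-1,60,0],[0.5,-1,110,0],[0.5,-1,140,0],[0.5,-1,150,0],[0.5,-1,150,0]]' 55 40; python3 -m handwheel '[[0,0,0,0],[0,0,0,0],[0,0,0,0],[0,0,0,0]]' 10 40; python3 -m handwheel '[[0,0,-10,0],[0,0,-60,0],[0,0,-120,0],[0,0,-180,0],[0,0,-230,0],[0,0,-230,0]]'; python3 -c "
from h import *
grab('wrist','w40')
tin('top',xr=(350,560),yr=(210,430))
c=np.array([431.1,292.9]);print()
go(380,230,290,np.pi/2-.195)"
```

```text
clock: 56.0
position: [438.6, 53.9, 7.2]
tcp_rot: [3.14, 0.082, 0.001]
force: [-0.5, -1.0, -0.3]
opening: 55.0
clock: 56.5
position: [438.9, 54.0, 7.9]
tcp_rot: [-3.14, -0.082, -0.004]
force: [-0.9, -0.1, 9.7]
opening: 21.1
clock: 57.25
position: [439.5, 54.5, 240.8]
tcp_rot: [-3.14, -0.082, -0.012]
force: [0.5, -0.0, -1.8]
opening: 21.4
top tin (array([433. , 291.9], dtype=float32), (np.float32(125.7), np.float32(89.7)), -0.193) 317

rows: shift [-48.2, -179.0, -53.0] spin 0.247 j7 -1.89 tilt 0.05 pos [437.5  53.7 237.1] cur yaw -1.518 F [-0.8 -0.5 -2. ] op 21.0 t 57.35
```

View pics/w40.png

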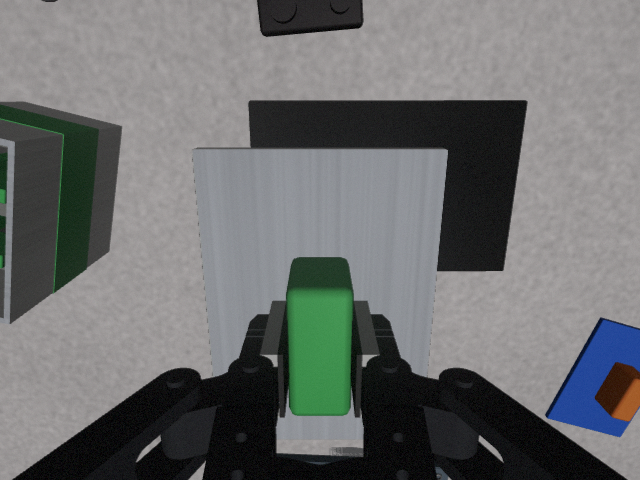

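```bash
python3 -m handwheel '[[0,-60,0,0],[0,-120,0,0.1],[0,-180,0,0.247],[0,-200,0,0.247],[0,-238,10,0.247],[0,-238,30,0.247],[0,-238,55,0.247],[0,-238,55,0.247]]';python3 -c "
from h import *
grab('wrist','w41')
go(433.8,292.8,143,np.pi/2-.195)"
```

```text
clock: 58.35
position: [423.5, 290.2, 178.9]
tcp_rot: [3.123, -0.303, -0.008]
force: [-0.5, 0.2, -1.8]
opening: 21.1
rows: shift [9.0, -3.8, 37.3] spin 0.001 j7 -2.71 tilt 0.23 pos [424.4 290.9 180.3] cur yaw -1.765 F [ 1.1  0.5 -1. ] op 21.1 t 58.4
```

View pics/w41.png

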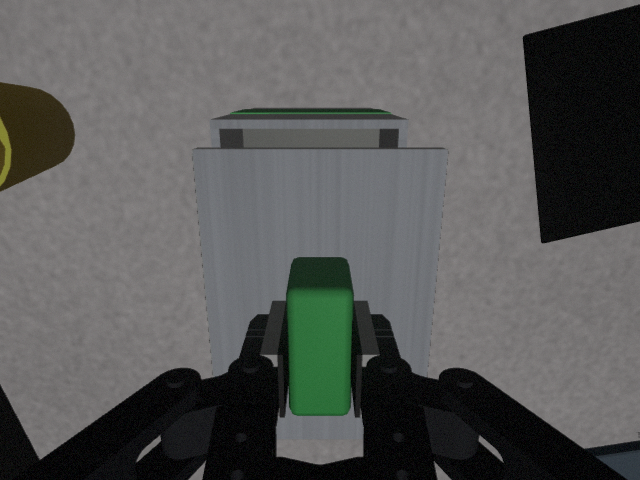

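The tin rim spans columns 211–406 and the plate 193–447, so the lid needs about 9 mm in tool x and -4 mm in tool y. Correct while still up.

```bash
python3 -m handwheel '[[5,-2,0,0],[9,-4,0,0],[9,-4,0,0],[9,-4,10,0],[9,-4,15,0],[9,-4,15,0],[9,-4,15,0]]';python3 -c "
from h import *
f=grab('wrist','w42')
go(433.8,292.8,143,np.pi/2-.195)"
```

```text
clock: 59.28
position: [435.0, 293.9, 166.7]
tcp_rot: [-3.127, 0.304, 0.0]
force: [-0.4, 0.1, -2.4]
opening: 21.3
rows: shift [-1.0, 1.4, 23.8] spin 0.001 j7 -2.71 tilt 0.01 pos [435.1 294.  166.8] cur yaw -1.765 F [ 0.   0.  -1.9] op 21.1 t 59.33
```

View pics/w42.png

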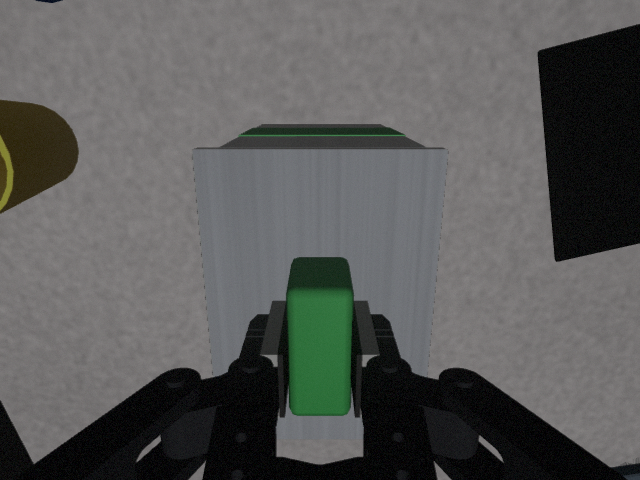

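Nearly centred: the tin edges are at 221–424 and the plate centre is at column 320. Correct by 1.3 mm and lower.

```bash
python3 -m handwheel '[[-0.8,1.3,0,0],[-0.8,1.3,8,0],[-0.8,1.3,15,0],[-0.8,1.3,20,0],[-0.8,1.3,23,0],[-0.8,1.3,23,0]]'; python3 -c "
from h import *
f=grab('wrist','w43')
go(433.8,292.8,143,np.pi/2-.195)"
```

```text
clock: 60.08
position: [434.0, 292.8, 143.5]
tcp_rot: [3.127, -0.304, -0.0]
force: [0.7, -0.8, -1.9]
opening: 21.2
rows: shift [-0.2, 0.0, 0.7] spin 0.001 j7 -2.73 tilt 0.0 pos [434.  292.8 143.7] cur yaw -1.765 F [-0.4  0.4 -1.7] op 20.9 t 60.12
```

View pics/w43.png

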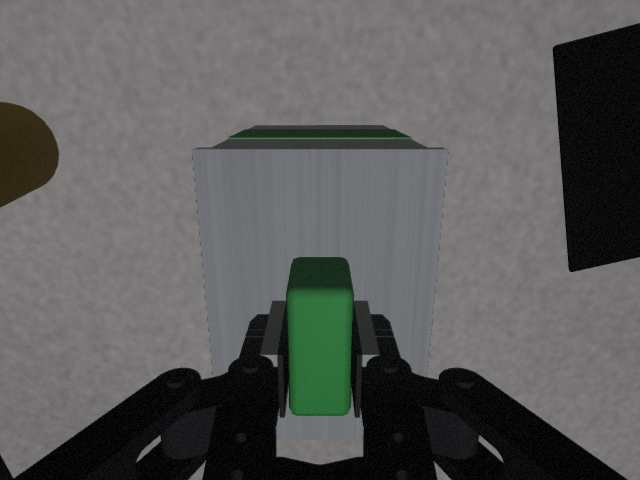

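The lid is at seat height, centred and unloaded. Release, rise and check.

```bash
python3 -m handwheel '[[0,0,0,0],[0,0,0,0],[0,0,0,0]]' 55; python3 -m handwheel '[[0,0,-40,0],[0,0,-90,0],[0,0,-90,0],[0,0,-90,0]]' 55; python3 -c "
from h import *
f=grab('wrist','w44');P=f['P']
q=max(comps((P[...,2]>140)&(P[...,2]<165)&(f['depth']>215)),key=lambda q:q.sum());print(rect(onplane(f,q,151)))
xy=P[q]; A=np.c_[xy[:,:2],np.ones(len(xy))]; print('plane',np.linalg.lstsq(A-[432,293,0],xy[:,2],rcond=None)[0])"
python3 -m handwheel '[[0,60,-20,0],[0,120,-60,0],[0,180,-90,0],[0,240,-120,0],[0,290,-120,0],[0,290,-120,0],[0,290,-120,0]]'
python3 -c "
from h import *
f=grab('top','t44');P=f['P']
for y0,y1 in ((-420,-210),(200,420)):
    m=(P[...,2]>142)&(P[...,2]<158)&(P[...,1]>y0)&(P[...,1]<y1)&(P[...,0]<560)
    m=max(comps(m),key=lambda q:q.sum()); print(rect(onplane(f,m,151)),np.nanmedian(P[m][:,2]))
f=grab('scene','s44'); cv2.imwrite('pics/s44z.png',cv2.resize(f['color'][180:380,140:540],(800,400))[:,:,::-1])
print(bot.state()['clock'],bot.state()['joint_vel'].round(3))"
```

```text
clock: 60.5
position: [434.1, 292.8, 143.9]
tcp_rot: [-3.127, 0.305, -0.0]
force: [-0.4, 0.0, -0.7]
opening: 54.9
clock: 61.0
position: [433.9, 292.4, 233.4]
tcp_rot: [3.127, -0.305, 0.0]
force: [-0.0, 0.0, -0.9]
opening: 55.0
(array([431.4, 292.6], dtype=float32), (np.float32(129.7), np.float32(92.0)), -0.195)
plane [ 6.21535785e-04 -5.57802597e-04  1.51954301e+02]
clock: 61.92
position: [377.8, 8.1, 353.0]
tcp_rot: [-3.127, 0.306, 0.002]
force: [-0.0, 0.6, -0.3]
opening: 55.3
(array([ 454.9, -319.9], dtype=float32), (np.float32(130.5), np.float32(91.7)), -0.021) 150.81863104841977
(array([433.1, 292.1], dtype=float32), (np.float32(129.8), np.float32(92.6)), -0.195) 150.71194046316805
62.025 [-0.01  -0.    -0.003 -0.004  0.     0.002  0.001]
```

View pics/w44.png

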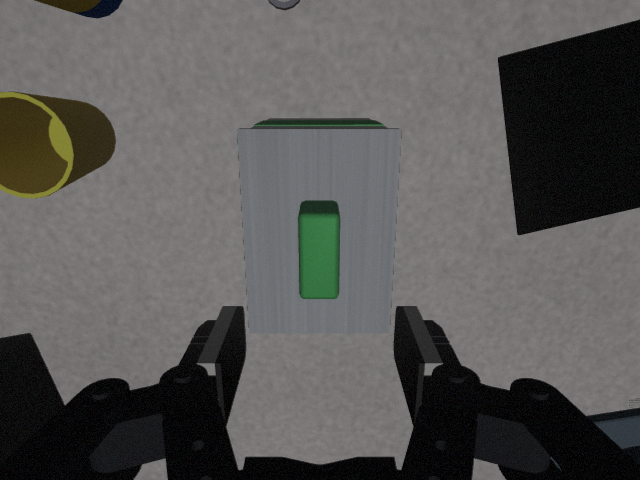

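View pics/t44.png

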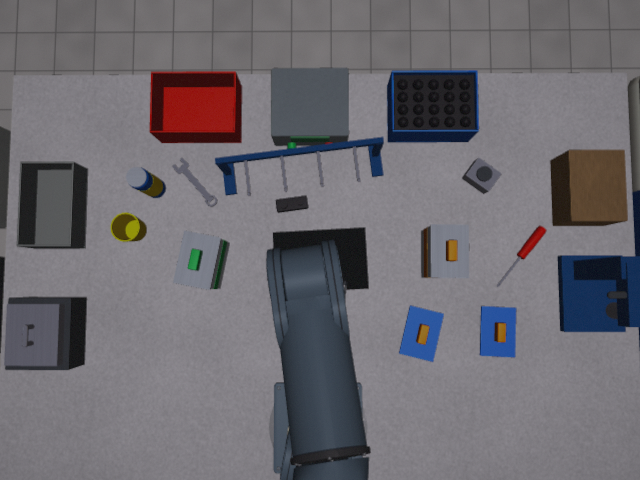

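View pics/s44z.png

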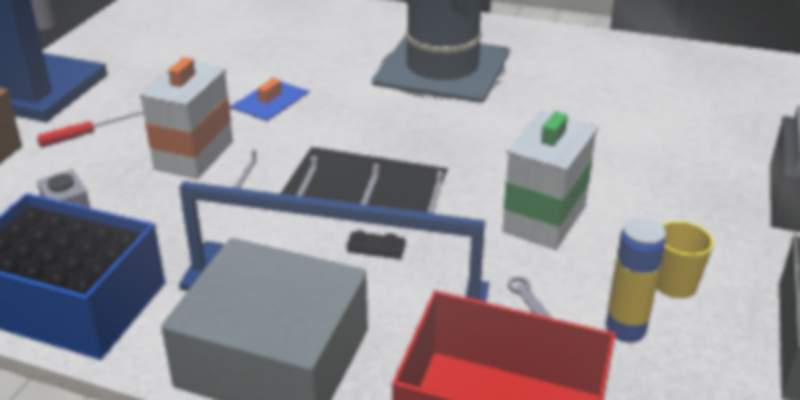

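Both lids sit flat and level on their tins, the rack is empty and the bystanders are in place. The robot is clear of everything, so I'm handing in.

```bash
python3 -c "
from bench import bot
print(bot.finish_job())"
```

```text
the job is handed in; nothing more can be done
None
```

I did the whole job and handed it in at about 62 s. No verdict is reported, so what follows is my own checks. I laid both lids on the mat, stood all four plaques (two orange, two green) in slots of their own tins, and put each lid back on its own tin.

**Last checks:**
- **Lids:** both lid plates are level, at z ≈ 152 in the wrist view, the same height as at the start. The green lid is within about 1 mm of its tin's centre and aligned within 0.01 rad; the orange lid within about 1 mm and 0.003 rad.
- **Plaques:** I last saw them standing in their slots just before the lids went on.
- **Bench:** the rack is empty, the bystanders look unmoved in the top view, and the arm is clear of everything.

**What went wrong or disagreed:**
- **First grasp:** it closed above the orange knob. The wrist depth showed the fingertips about 23 mm behind the reported TCP, not 11 mm ahead as stated, so I used the measured value from then on.
- **Knocked tin:** the orange tin moved about 24 mm just after its second plaque went in. The plaques stayed standing, and I measured the tin again before putting its lid on.
- **Cameras:** the top and wrist views differ steadily by about 2 mm.

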